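# Scrap the marked adapters through the sprung flap

## Robot

A 6-joint arm with a two-finger parallel gripper is mounted at the origin on the work surface. World frame = base frame: x ahead of the robot, y to its left, z up, the work surface at z = 0. Lengths are in m, angles in rad, forces in N, time in s.
With the tool pointing down it reaches from about 0.35 to 0.975 m from the base axis. Payload 7.1 kg.
Tool frame: the origin (TCP) lies on the centre line of the jaws, within the pads' length; the fingertips stand bot.tip_reach ahead of it and the grasp point (between the pads) lies 3 mm ahead of it (bot.tip_reach is the distance from the TCP to the fingertips, in m); x points along the fingers, z is the direction in which the jaws open and shut, and the axes are right-handed (so a half turn about x gives the same grasp; the last joint's range is limited). The gripper opens to 88 mm and grips with 3 to 60 N. Pads are 20 mm wide; open, the fingers measure 115 mm over their backs; the gripper's body (75 mm by 178 mm) begins 61 mm behind the grasp point.
Start: joints at [-1.288, 0.423, 1.63, -0, 1.089, -0.019], TCP at [0.186, -0.597, 0.217] pointing down, gripper open.
Joint ranges: [-3, 3], [-0.9, 2.11], [0.09, 2.58], [-1.31, 4.45], [0.11, 2.69], [-2.54, 2.54]. Speed limits (rad/s): [2.39, 2.39, 3.01, 3.14, 3.14, 3.14].

## Interface

Orientations are given as a unit quaternion [x, y, z, w].
In Python, from rig import bot, viewer, sign_off gives the robot as it stands.
- The arm moves only by the tool servo_tool, never from a script. Its argument "plan" is a list of rows, each an object of numbers: "tx", "ty", "tz": the shift along the world's x, y, z in m; "ax", "ay", "az": the turn, a rotation vector about the world's x, y, z in degrees. In form: [{"tx": .., "ty": .., "tz": .., "ax": .., "ay": .., "az": ..}, ...]. A call has 1 to 5 rows; each row is the pose to reach, as a shift and turn from the pose commanded when the call began; what a row does not reach only later rows make up. A row lasts 1/12 s, in which the tool goes at most 41.7 mm and 7.16 degrees, less where a joint would pass 70% of its speed; a pose out of reach is approached as far as the arm can. A call with a gripper value outside its range is refused whole. "jaw" is the finger opening in m, from 0 to 0.0878, set as the call begins (left out, the last holds). The fingers move at their own pace and stop on an object; the grip force is fixed at half the most. Time passes only in rows, so rows that repeat a pose let the fingers close. It gives the time, the measured TCP pose, the force and the opening at its end, in the units of the state.
- bot.observe(): the state, without advancing time (a new reading comes with each control period).
- viewer.grab_frame(name): name is "scene" or "top"; returns (picture, depth): 384x512x3 uint8, blue, green, red; 384x512 float32, m along the optical axis (not along the pixel's ray), 0 where there is no reading.
- viewer.camera_params(name): a dict with "mtx" (3x3 intrinsics, pixels), "position" and "orientation" of the camera in the world. Camera axes: x right, y up, looking along -z (the intrinsics and any distortion apply to the point x, -y, -z); pixel columns grow to the right and rows downward; lengths in m; the calibration is good to about 2 mm. A picture is of the moment at which its call begins. camera_params takes no time and is no camera call.
- sign_off(): hands the job in, once; it reports no verdict.
The state is a dict: "t": time; "qpos": joint angles; "joint_vel": joint speeds; "tau": joint torques, N m; "position": TCP position; "tcp_rot": TCP orientation; "ft_force": force on the tool from outside, world axes, zero at the start; "torque": the same for the moment, N m; "width": finger opening in m.
Only numpy, scipy, OpenCV 4.12 (cv2) and the standard library are available. Lean on these libraries where they do the work, as an engineer would, in place of code of your own. Each camera call takes 0.05 s, during which the arm holds its last target.

## Task

Two of the four green fibre adapters on the blue mat carry a red reject stripe across the top. Put these two into the red scrap bin, one at a time: push the sprung flap in its top down, hold it open while the adapter drops in, and let it swing shut again after each one. Leave the two unmarked adapters, the white cassette and the jar where they are.

Things in the scene. Friction and masses are not known exactly. Their poses are not given: they have to be found in the camera images.
- reject_a_c (a point): Reject adapter, green with a 10 mm wide red stripe across the middle of its top: block 36 mm long (x), 22 mm wide (y), 20 mm high, with a white 6 mm end cap on each end (48 mm overall), 30 g or so, lying flat on the blue mat. This point is its centre, 10 mm above the mat's surface; x is its long axis, z up.
- reject_b_c (a point): Second reject adapter, also with the red stripe, otherwise the same: block 36 mm long (x), 22 mm wide (y), 20 mm high, with a white 6 mm end cap on each end (48 mm overall), 30 g or so, lying flat on the blue mat. This point is its centre, 10 mm above the mat's surface; x is its long axis, z up.
- good_a_c (a point): Good adapter, green, no red stripe (leave alone): block 36 mm long (x), 22 mm wide (y), 20 mm high, with a white 6 mm end cap on each end (48 mm overall), 30 g or so, lying flat on the blue mat. This point is its centre, 10 mm above the mat's surface; x is its long axis, z up.
- good_b_c (a point): Second good adapter, no red stripe (leave alone): block 36 mm long (x), 22 mm wide (y), 20 mm high, with a white 6 mm end cap on each end (48 mm overall), 30 g or so, lying flat on the blue mat. This point is its centre, 10 mm above the mat's surface; x is its long axis, z up.
- bin: Red sheet-metal scrap bin fixed to the bench, closed all round, 170 mm (x) by 200 mm (y) by 190 mm high, walls 4 mm. Origin: centre of its underside. In the top, centred, is a slot 96 mm (x) by 146 mm (y), shut by the flap; below it the bin is empty.
- flap (a joint): Aluminium flap, 90 by 140 mm, 3 mm thick, closing the bin's slot. Hinged along the slot's edge on the bin's +x side (axis along the bin's y at x = 47 mm, z = 189 mm in its frame; a steel rod shows it); the free edge, with a yellow band, is on the -x side. Value in rad: 0 shut, grows as it is pushed down into the bin, stop at 1.25. A spring shuts it: 0.12 N m at 0, 0.34 N m at 1.0 rad.
- flap_mid (a point): Centre of the bin's slot, at the height of the shut flap's upper face (189 mm above the bench), fixed to the bin, axes as the bin's. Pushing the flap here takes about 3 N at first, 8 to 10 N well open (55 mm down). An adapter's own weight does not open it; one let go on it slides off the free edge into the bin if it is held about 0.8 rad or more open.
- cassette: White splice cassette, loose, 100 mm (x) by 160 mm (y) by 12 mm, lying flat on the bench (leave alone). Origin: centre of its underside.
- jar: White closed jar, black cap, 52 mm across, 70 mm high, loose on the bench (leave alone). Origin: centre of its underside.
Mind the look-alikes: they are no part of the job. What is shaped like the part that bears reject_a_c but grey is not meant.

How it is judged:
By the outcome, as a careful person would: the job done as asked, in the order asked, and still so for the second after the job is handed in, with the robot touching nothing.
It also fails if it takes over 59 s, if anything falls off the work surface, if the arm or the gripper's body presses on something with over 40 N, if the wrist force passes 120 N, or if a joint passes its speed limit or range.

## Working session

There is one attempt and no reset: what is moved stays moved. The work goes in short steps, Python scripts to look and compute and a tool call to move; the robot and the scene stay as the last step left them, time stands still between calls to the robot, and variables do not carry over. Pictures are saved under pics/ and viewed, and the job is handed in when it is done.

Besides the shell and the picture viewer there is one more tool, called after "Emit:" as name(argument=value, ...), one argument or row to a line, values as JSON. servo_tool: Moves the arm, as the interface text tells. Its arguments: {"type":"object","properties":{"plan":{"type":"array"},"jaw":{"type":"number"}},"required":["plan"]}

```bash
ls; mkdir -p pics
python3 - <<'E'
from rig import bot, viewer
import cv2, numpy as np
print(bot.observe(), bot.tip_reach)
for n in ("scene","top"):
    im,d=viewer.grab_frame(n)
    cv2.imwrite(f"pics/{n}0.png",im); np.save(f"pics/{n}0d.npy",d)
    print(n,viewer.camera_params(n))
E
```

```text
pics
{'t': 0.0, 'qpos': array([-1.28798041e+00,  4.23826376e-01,  1.63069552e+00,  5.23645578e-06,
        1.08857548e+00, -1.90142430e-02]), 'joint_vel': array([ 0.0008903 ,  0.00032816,  0.00102675,  0.00030506, -0.00073063,
       -0.00051803]), 'tau': array([ 5.73113230e-04, -5.44618034e+01, -2.73658222e+01,  6.44317525e-02,
        2.28616077e-02, -1.46253719e-04]), 'position': array([ 0.18565293, -0.59620022,  0.21600856]), 'tcp_rot': array([ 0.41947083,  0.56990911, -0.41882136,  0.56906633]), 'ft_force': array([-0.3564755 , -0.68830105,  0.14445642]), 'torque': array([-0.0097633 ,  0.04339854,  0.01712398]), 'width': 0.0876345731182976} 0.022
scene {'mtx': array([[367.0452691 ,   0.        , 250.64621957],
       [  0.        , 367.0452691 , 196.01387426],
       [  0.        ,   0.        ,   1.        ]]), 'position': array([1.27717556, 0.24495675, 0.75216616]), 'orientation': array([0.26370366, 0.34373848, 0.71925   , 0.54312399])}
top {'mtx': array([[489.90049706,   0.        , 255.4799613 ],
       [  0.        , 489.90049706, 197.15452573],
       [  0.        ,   0.        ,   1.        ]]), 'position': array([0.4879259 , 0.0241631 , 1.14924246]), 'orientation': array([ 0.03685878, -0.01798895, -0.70390332,  0.70911067])}
```

View pics/scene0.png

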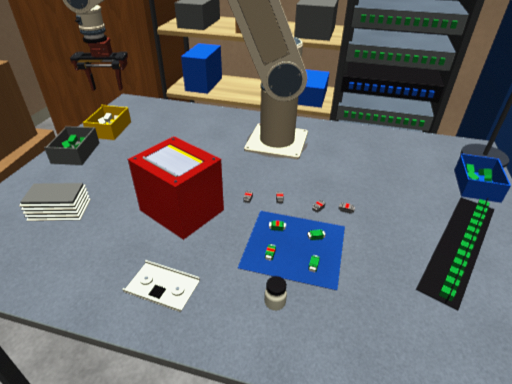

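View pics/top0.png

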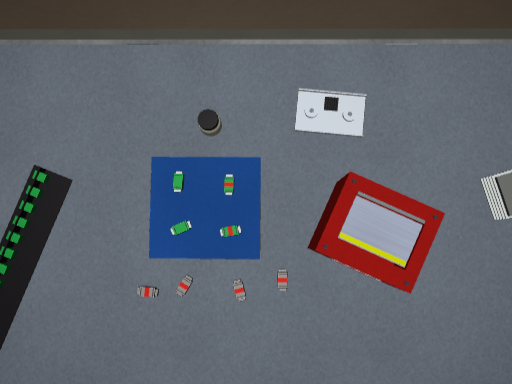

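The scene view shows four grey striped look-alikes in front of the mat. In the top view they are at (148,292), (184,286), (239,290) and (282,280). On the mat are two plain green adapters at (178,181) and (181,228), and two green ones with a red stripe at (229,184) and (230,231), which are the rejects. The bin is at about (377,235), with its yellow free edge at the lower left. Next I'll measure, with a close crop.

```bash
cat > h.py <<'E'
import numpy as np, cv2
from scipy.spatial.transform import Rotation as R
from rig import bot, viewer
def ray(n,uv):
    p=viewer.camera_params(n);K=p["mtx"];uv=np.atleast_2d(np.asarray(uv,float))
    d=np.c_[(uv[:,0]-K[0,2])/K[0,0],-(uv[:,1]-K[1,2])/K[1,1],-np.ones(len(uv))]
    return p["position"],R.from_quat(p["orientation"]).apply(d)
def plane(n,uv,z):
    o,d=ray(n,uv); return o+d*((z-o[2])/d[:,2])[:,None]
def depthpts(n,uv,dep):
    o,d=ray(n,uv); return o+d*np.asarray(dep)[:,None]
def proj(n,P):
    p=viewer.camera_params(n);K=p["mtx"]
    c=R.from_quat(p["orientation"]).inv().apply(np.atleast_2d(P)-p["position"])
    return np.c_[K[0,2]+K[0,0]*c[:,0]/-c[:,2],K[1,2]-K[1,1]*c[:,1]/-c[:,2]]
E
python3 - <<'E'
from h import *
im=cv2.imread("pics/top0.png");d=np.load("pics/top0d.npy")
hsv=cv2.cvtColor(im,cv2.COLOR_BGR2HSV)
cv2.imwrite("pics/crop0.png",cv2.resize(im[150:310,140:300],None,fx=3.7,fy=3.7,interpolation=cv2.INTER_NEAREST))
blue=cv2.inRange(hsv,(105,120,60),(130,255,255))
vs,us=np.nonzero(blue[150:260,148:262]);vs+=150;us+=148
P=depthpts("top",np.c_[us,vs],d[vs,us]); print("mat z",np.median(P[:,2]),P.min(0),P.max(0))
# bench z
P=depthpts("top",[[120,120],[280,130],[200,330],[300,330]],d[[120,130,330,330],[120,280,200,300]]);print(P[:,2])
zt=None
for u,v in [(178,181),(229,184),(181,228),(230,231)]:
    s=np.s_[v-14:v+15,u-14:u+15]
    m=(blue[s]==0).astype(np.uint8)
    k,l,st,c=cv2.connectedComponentsWithStats(m); i=1+np.argmax(st[1:,4]); m=(l==i)
    vv,uu=np.nonzero(m);uu+=u-14;vv+=v-14
    Q=depthpts("top",np.c_[uu,vv],d[vv,uu]); z=np.percentile(Q[:,2],[5,50,90])
    ct=plane("top",np.c_[uu,vv],np.median(Q[:,2]))
    top=Q[Q[:,2]>z[1]-.006]
    r=cv2.minAreaRect((top[:,:2]*1000).astype(np.float32))
    w=np.linalg.eigh(np.cov(top[:,:2].T))
    a=w[1][:,1]; 
    print((u,v),len(uu),z,"cent",top.mean(0),"ang",np.degrees(np.arctan2(a[1],a[0])),r)
# bin: yellow band, red top
red=cv2.inRange(hsv,(0,120,60),(8,255,255))|cv2.inRange(hsv,(172,120,60),(180,255,255))
vs,us=np.mgrid[165:300,300:450];us=us.ravel();vs=vs.ravel()
P=depthpts("top",np.c_[us,vs],d[vs,us]); t=P[(P[:,2]>.175)&(P[:,2]<.2)]
print("bintop z",np.median(t[:,2])); print(cv2.minAreaRect((t[:,:2]*1000).astype(np.float32)))
y=cv2.inRange(hsv,(22,120,120),(35,255,255))
k,l,st,c=cv2.connectedComponentsWithStats(y)
i=1+np.argmax(st[1:,4]);vv,uu=np.nonzero(l==i)
Y=plane("top",np.c_[uu,vv],.189);print("yellow",Y.mean(0),cv2.minAreaRect((Y[:,:2]*1000).astype(np.float32)))
fl=depthpts("top",np.c_[uu,vv],d[vv,uu]);print(fl[:,2].mean())
E
```

```text
mat z 0.003851340827457639 [ 0.43315582  0.0241631  -0.00476098] [0.67239886 0.30526979 1.14924246]
[0.00369406 0.00080262 0.00236099 0.00151253]
(178, 181) 219 [0.00466409 0.02285354 0.02613294] cent [0.60985405 0.23444162 0.02951605] ang 49.63059874490645 ((545.0072631835938, 143.7553253173828), (261.3509216308594, 44.02312088012695), 54.92344284057617)
(229, 184) 206 [0.00805877 0.02300377 0.02624704] cent [0.60345    0.11664488 0.02912321] ang -161.6774426842646 ((551.17529296875, 84.28511810302734), (170.75656127929688, 36.09379959106445), 31.612653732299805)
(181, 228) 212 [0.00435785 0.02300213 0.02604608] cent [0.50387094 0.22650725 0.02321624] ang 113.57135402734286 ((503.7644348144531, 227.28921508789062), (21.902671813964844, 47.2922248840332), 23.713348388671875)
(230, 231) 206 [0.00489418 0.02242322 0.02584049] cent [0.49738162 0.11260441 0.02281196] ang 99.8990468018234 ((497.32208251953125, 112.72039794921875), (22.3112735748291, 47.487388610839844), 10.383559226989746)
bintop z 0.18981650111615028
((496.9289855957031, -192.04022216796875), (201.35330200195312, 170.60377502441406), 66.12401580810547)
yellow [ 0.46338015 -0.17713495  0.189     ] ((463.4933776855469, -176.9432373046875), (137.95155334472656, 9.029674530029297), 66.10848236083984)
0.189726491094503
```

View pics/crop0.png

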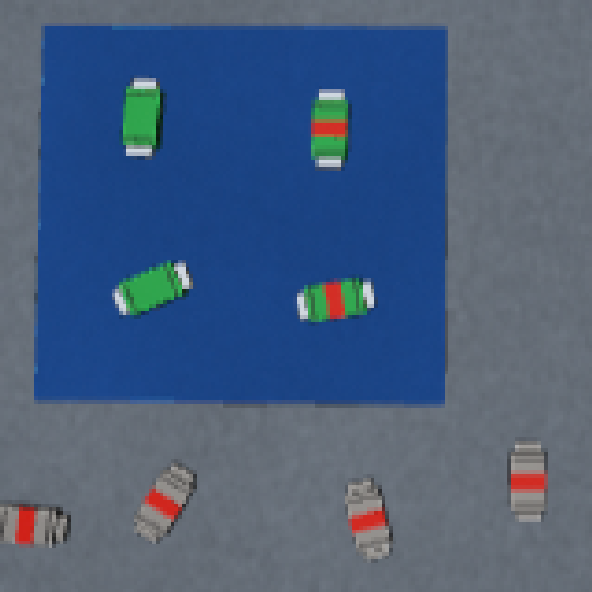

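The crop confirms the two green adapters with a red stripe, at top-view pixels (229,184) and (230,231). The grey ones lie off the mat. I'll refine the poses, leaving out the zero-depth pixels, and cross-check with the scene view.

```bash
cat >> h.py <<'E'
def adapters(im,d,pts):
    hsv=cv2.cvtColor(im,cv2.COLOR_BGR2HSV)
    out=[]
    blue=cv2.inRange(hsv,(105,120,40),(130,255,255))
    for u,v in pts:
        s=np.s_[v-16:v+17,u-16:u+17]
        k,l,st,c=cv2.connectedComponentsWithStats((blue[s]==0).astype(np.uint8))
        i=l[16,16]; vv,uu=np.nonzero(l==i);uu+=u-16;vv+=v-16
        Q=depthpts("top",np.c_[uu,vv],d[vv,uu]);Q=Q[(d[vv,uu]>.5)&(Q[:,2]>.017)&(Q[:,2]<.032)]
        r=cv2.minAreaRect((Q[:,:2]*1000).astype(np.float32))
        a=np.linalg.eigh(np.cov(Q[:,:2].T))[1][:,1]
        out.append((Q.mean(0),np.degrees(np.arctan2(a[1],a[0]))%180,r))
    return out
def centroid_color(n,im,lo,hi,box):
    hsv=cv2.cvtColor(im,cv2.COLOR_BGR2HSV);u0,v0,u1,v1=box
    m=cv2.inRange(hsv[v0:v1,u0:u1],lo,hi); vv,uu=np.nonzero(m); return uu.mean()+u0,vv.mean()+v0,len(uu)
E
python3 - <<'E'
from h import *
im=cv2.imread("pics/top0.png");d=np.load("pics/top0d.npy")
for o in adapters(im,d,[(178,181),(229,184),(181,228),(230,231)]): print(np.round(o[0],4),round(o[1],1),o[2])
# red stripe centres in both views, on z=.0225
sc=cv2.imread("pics/scene0.png")
for n,I,boxes in (("top",im,[(215,170,243,200),(215,216,246,246)]),("scene",sc,[(267,217,290,234),(262,242,280,262)])):
    for b in boxes:
        u,v,k=centroid_color(n,I,(0,120,60),(9,255,255),b); print(n,u,v,k,plane(n,[[u,v]],.0235))
s=bot.observe();r=R.from_quat(s["tcp_rot"]).as_matrix();print(r.round(3)); print("jaw ang",np.degrees(np.arctan2(r[1,2],r[0,2])))
E
```

```text
[0.6105 0.2356 0.0233] 177.5 ((610.9846801757812, 236.27523803710938), (22.669706344604492, 45.29196548461914), 86.16747283935547)
[0.6041 0.1171 0.0231] 179.4 ((603.6814575195312, 117.27790832519531), (47.05767059326172, 21.147676467895508), 0.5654643774032593)
[0.5039 0.2265 0.0232] 113.6 ((503.7644348144531, 227.28921508789062), (21.902671813964844, 47.2922248840332), 23.713348388671875)
[0.4974 0.1126 0.0229] 100.0 ((497.32208251953125, 112.72039794921875), (22.3112735748291, 47.487388610839844), 10.383559226989746)
top 229.2 184.2 30 [[0.605032   0.11567966 0.0235    ]]
top 229.96875 230.34375 32 [[0.49852946 0.11257229 0.0235    ]]
scene 276.9230769230769 223.30769230769232 13 [[0.50017823 0.1101805  0.0235    ]]
scene 270.4117647058824 249.23529411764707 17 [[0.60502792 0.11553357 0.0235    ]]
[[-0.     0.955  0.297]
 [ 0.001  0.297 -0.955]
 [-1.     0.    -0.001]]
jaw ang -72.70751657318885
```

Emit:
servo_tool(
  plan=[
    {"tx":0.01,"ty":0.02,"tz":0.03,"az":-4},
    {"tx":0.025,"ty":0.04,"tz":0.055,"az":-8},
    {"tx":0.04,"ty":0.07,"tz":0.07,"az":-12},
    {"tx":0.055,"ty":0.105,"tz":0.08,"az":-15},
    {"tx":0.075,"ty":0.14,"tz":0.08,"az":-18},
  ],
  jaw=0.06,
)

```text
$.plan[0]: bad value
```

Emit:
servo_tool(
  plan=[
    {"tx":0.01,"ty":0.02,"tz":0.03,"ax":0,"ay":0,"az":-4},
    {"tx":0.025,"ty":0.04,"tz":0.055,"ax":0,"ay":0,"az":-8},
    {"tx":0.04,"ty":0.07,"tz":0.07,"ax":0,"ay":0,"az":-12},
    {"tx":0.055,"ty":0.105,"tz":0.08,"ax":0,"ay":0,"az":-15},
    {"tx":0.075,"ty":0.14,"tz":0.08,"ax":0,"ay":0,"az":-18},
  ],
  jaw=0.06,
)

```text
t: 0.52
position: [0.2612, -0.4564, 0.2988]
tcp_rot: [-0.504, -0.495, 0.504, -0.497]
ft_force: [1.7, -1.0, 0.5]
width: 0.0606
```

Emit:
servo_tool(
  plan=[
    {"tx":0.02,"ty":0.033,"tz":0,"ax":0,"ay":0,"az":0},
    {"tx":0.04,"ty":0.066,"tz":0,"ax":0,"ay":0,"az":0},
    {"tx":0.06,"ty":0.099,"tz":0,"ax":0,"ay":0,"az":0},
    {"tx":0.08,"ty":0.132,"tz":0,"ax":0,"ay":0,"az":0},
    {"tx":0.1,"ty":0.165,"tz":0,"ax":0,"ay":0,"az":0},
  ],
)

```text
t: 0.93
position: [0.3611, -0.2899, 0.2967]
tcp_rot: [0.503, 0.497, -0.503, 0.497]
ft_force: [0.2, 0.1, -0.4]
width: 0.0601
```

Emit:
servo_tool(
  plan=[
    {"tx":0.02,"ty":0.033,"tz":0,"ax":0,"ay":0,"az":0},
    {"tx":0.04,"ty":0.066,"tz":0,"ax":0,"ay":0,"az":0},
    {"tx":0.06,"ty":0.099,"tz":0,"ax":0,"ay":0,"az":0},
    {"tx":0.08,"ty":0.132,"tz":0,"ax":0,"ay":0,"az":0},
    {"tx":0.1,"ty":0.165,"tz":0,"ax":0,"ay":0,"az":0},
  ],
)

```text
t: 1.35
position: [0.4612, -0.1248, 0.2967]
tcp_rot: [-0.503, -0.497, 0.503, -0.497]
ft_force: [1.0, -0.7, -0.5]
width: 0.06
```

Emit:
servo_tool(
  plan=[
    {"tx":0.02,"ty":0.033,"tz":0,"ax":0,"ay":0,"az":0},
    {"tx":0.04,"ty":0.066,"tz":0,"ax":0,"ay":0,"az":0},
    {"tx":0.06,"ty":0.099,"tz":0,"ax":0,"ay":0,"az":0},
    {"tx":0.08,"ty":0.132,"tz":0,"ax":0,"ay":0,"az":0},
    {"tx":0.1,"ty":0.165,"tz":0,"ax":0,"ay":0,"az":0},
  ],
)

```text
t: 1.77
position: [0.5612, 0.0402, 0.2965]
tcp_rot: [-0.503, -0.497, 0.503, -0.497]
ft_force: [1.3, -0.8, -0.2]
width: 0.06
```

Emit:
servo_tool(
  plan=[
    {"tx":0.02,"ty":0.03,"tz":-0.01,"ax":0,"ay":0,"az":0},
    {"tx":0.04,"ty":0.06,"tz":-0.03,"ax":0,"ay":0,"az":0},
    {"tx":0.051,"ty":0.076,"tz":-0.06,"ax":0,"ay":0,"az":0},
    {"tx":0.051,"ty":0.076,"tz":-0.1,"ax":0,"ay":0,"az":0},
    {"tx":0.051,"ty":0.076,"tz":-0.14,"ax":0,"ay":0,"az":0},
  ],
)

```text
t: 2.18
position: [0.6126, 0.1159, 0.1555]
tcp_rot: [0.503, 0.497, -0.502, 0.498]
ft_force: [0.2, -0.3, -0.2]
width: 0.0598
```

Emit:
servo_tool(
  plan=[
    {"tx":0,"ty":0,"tz":-0.04,"ax":0,"ay":0,"az":0},
    {"tx":0,"ty":0,"tz":-0.07,"ax":0,"ay":0,"az":0},
    {"tx":0,"ty":0,"tz":-0.085,"ax":0,"ay":0,"az":0},
    {"tx":0,"ty":0,"tz":-0.085,"ax":0,"ay":0,"az":0},
  ],
)

```text
t: 2.52
position: [0.6084, 0.1138, 0.0672]
tcp_rot: [-0.501, -0.499, 0.505, -0.495]
ft_force: [-0.3, -0.4, -0.6]
width: 0.0597
```

Run:
```python
from h import *
print(bot.observe()["position"])
a,_=viewer.grab_frame("scene")
cv2.imwrite("pics/s1.png",cv2.resize(a[170:300,220:380],None,fx=4,fy=4))
```

```text
[0.60841272 0.11376841 0.06717414]
```

View pics/s1.png

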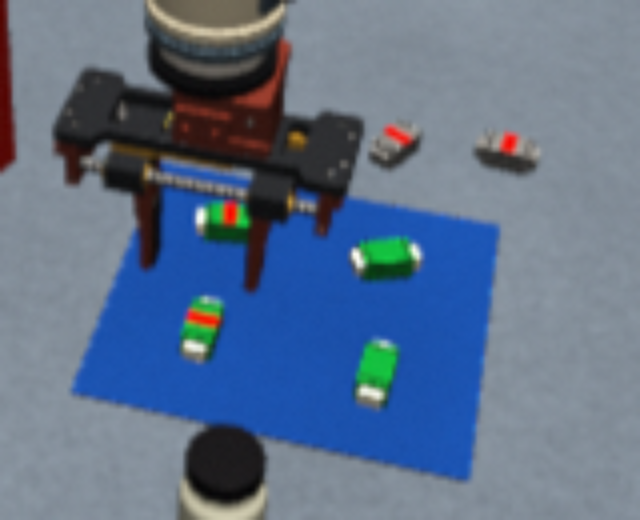

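Run:
```python
from h import *
s=bot.observe();print(s["t"],s["position"],s["joint_vel"].round(4),s["qpos"].round(4))
r=R.from_quat(s["tcp_rot"]).as_matrix();print(r.round(4))
P=s["position"]+r[:,0]*.022
for k in(-.03,0,.03): print((proj("scene",P+r[:,2]*k)-[220,170])*4)
```

```text
2.5667 [0.61008659 0.1140104  0.06959157] [-0.0002 -0.0524 -0.0359  0.0001  0.0126 -0.0007] [0.1656 0.6094 1.7172 0.     0.8197 1.7487]
[[-4.700e-03  9.999e-01 -1.230e-02]
 [-8.000e-04 -1.230e-02 -9.999e-01]
 [-1.000e+00 -4.700e-03  8.000e-04]]
[[243.47612128 306.21451954]]
[[199.09149593 296.60192832]]
[[155.29834725 287.11743604]]
```

Emit:
servo_tool(
  plan=[
    {"tx":0,"ty":0,"tz":0,"ax":0,"ay":0,"az":0},
    {"tx":0,"ty":0,"tz":0,"ax":0,"ay":0,"az":0},
  ],
)

```text
t: 2.73
position: [0.613, 0.1144, 0.0734]
tcp_rot: [0.504, 0.496, -0.502, 0.497]
ft_force: [0.2, -0.7, -0.1]
width: 0.0603
```

Run:
```python
from h import *
s=bot.observe();print(s["t"],s["position"])
a,d=viewer.grab_frame("scene")
cv2.imwrite("pics/s2.png",cv2.resize(a[190:260,240:320],None,fx=8,fy=8,interpolation=cv2.INTER_NEAREST)); np.save("pics/s2d.npy",d)
r=R.from_quat(s["tcp_rot"]).as_matrix()
P=s["position"]+r[:,0]*.022
for k in(-.03,0,.03): print(proj("scene",P+r[:,2]*k), (proj("scene",P+r[:,2]*k)-[240,190])*8)
vs,us=np.mgrid[190:260,240:320];us=us.ravel();vs=vs.ravel()
Q=depthpts("scene",np.c_[us,vs],d[vs,us]); m=(Q[:,2]>.03)&(Q[:,2]<.12)&(d[vs,us]>.3)
for z in np.arange(.03,.12,.01):
    k=m&(abs(Q[:,2]-z)<.005); 
    if k.any(): print(round(z,3),k.sum(),Q[k].min(0).round(3),Q[k].max(0).round(3))
```

```text
2.7333 [0.61304881 0.11443176 0.07342281]
[[280.87186647 246.40084422]] [[326.97493179 451.20675378]]
[[269.71941506 243.99624041]] [[237.75532049 431.96992331]]
[[258.71691738 241.62396845]] [[149.73533908 412.9917476 ]]
0.08 11 [0.608 0.078 0.079] [0.627 0.151 0.085]
0.09 26 [0.611 0.077 0.085] [0.628 0.153 0.093]
0.1 30 [0.61  0.077 0.095] [0.628 0.153 0.104]
0.11 27 [0.61  0.074 0.106] [0.628 0.154 0.115]
```

View pics/s2.png

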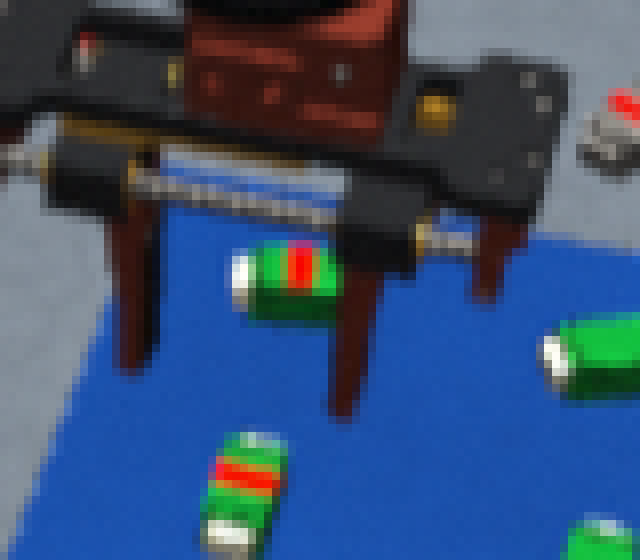

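Run:
```python
from h import *
d=np.load("pics/s2d.npy")
for u in (282,283,284,256,257):
    vs=np.arange(222,248);Q=depthpts("scene",np.c_[np.full(len(vs),u),vs],d[vs,u])
    print(u,[(int(v),*q.round(3)) for v,q in zip(vs,Q)][6:])
# mat & adapter checks
for u,v in [(277,224),(270,249),(300,240),(250,270)]: print(u,v,depthpts("scene",[[u,v]],[d[v,u]]).round(4))
```

```text
282 [(228, np.float64(0.629), np.float64(0.146), np.float64(0.132)), (229, np.float64(0.626), np.float64(0.146), np.float64(0.126)), (230, np.float64(0.628), np.float64(0.146), np.float64(0.124)), (231, np.float64(0.627), np.float64(0.146), np.float64(0.12)), (232, np.float64(0.627), np.float64(0.146), np.float64(0.117)), (233, np.float64(0.626), np.float64(0.146), np.float64(0.112)), (234, np.float64(0.626), np.float64(0.147), np.float64(0.109)), (235, np.float64(0.626), np.float64(0.147), np.float64(0.106)), (236, np.float64(0.627), np.float64(0.147), np.float64(0.103)), (237, np.float64(0.627), np.float64(0.147), np.float64(0.099)), (238, np.float64(0.626), np.float64(0.147), np.float64(0.095)), (239, np.float64(0.625), np.float64(0.147), np.float64(0.091)), (240, np.float64(0.626), np.float64(0.148), np.float64(0.089)), (241, np.float64(0.627), np.float64(0.148), np.float64(0.085)), (242, np.float64(0.625), np.float64(0.148), np.float64(0.08)), (243, np.float64(0.552), np.float64(0.138), np.float64(0.001)), (244, np.float64(0.556), np.float64(0.138), np.float64(0.002)), (245, np.
[... 4719 characters left out ...]
39, np.float64(0.557), np.float64(0.066), np.float64(0.002)), (240, np.float64(0.56), np.float64(0.067), np.float64(0.001)), (241, np.float64(0.566), np.float64(0.068), np.float64(0.003)), (242, np.float64(0.57), np.float64(0.069), np.float64(0.003)), (243, np.float64(0.576), np.float64(0.071), np.float64(0.006)), (244, np.float64(0.574), np.float64(0.07), np.float64(0.0)), (245, np.float64(0.582), np.float64(0.072), np.float64(0.004)), (246, np.float64(0.585), np.float64(0.073), np.float64(0.003)), (247, np.float64(0.587), np.float64(0.074), np.float64(0.002))]
277 224 [[0.5045 0.1113 0.025 ]]
270 249 [[0.605  0.1144 0.0241]]
300 240 [[0.5295 0.1847 0.0044]]
250 270 [[0.672  0.0775 0.0024]]
```

Run:
```python
from h import *
for i in range(3):
    s=bot.observe();print(s["t"],s["position"],s["qpos"].round(4),s["joint_vel"].round(4),s["ft_force"]); a,d=viewer.grab_frame("scene")
np.save("pics/s3d.npy",d)
vs,us=np.mgrid[190:275,240:320];us=us.ravel();vs=vs.ravel()
Q=depthpts("scene",np.c_[us,vs],d[vs,us]); m=(Q[:,2]>.03)&(Q[:,2]<.12)&(d[vs,us]>.3)
print(Q[m].min(0))
```

```text
2.7833 [0.6131049  0.11445175 0.07364351] [0.1655 0.6041 1.7147 0.     0.8196 1.7487] [-0.0025 -0.0042  0.0041  0.0004 -0.003   0.0009] [ 0.31682625 -0.12482054  0.04766079]
2.8333 [0.61298588 0.11442869 0.07358926] [0.1655 0.6041 1.7149 0.     0.8195 1.7487] [ 0.0017  0.0025  0.0044 -0.     -0.0031 -0.0019] [ 0.50134276 -0.03096429 -0.79426762]
2.8833 [0.61284545 0.11440342 0.07346613] [0.1655 0.6042 1.7151 0.     0.8195 1.7487] [-0.0014  0.0048  0.0041 -0.     -0.0012 -0.0007] [-0.05656977  0.51690395 -0.47309537]
[0.60893787 0.0739118  0.07911312]
```

Run:
```python
from h import *
d=np.load("pics/scene0d.npy")
for u0,u1 in [(70,84),(115,130)]:
    vs,us=np.mgrid[60:100,u0:u1];us=us.ravel();vs=vs.ravel()
    Q=depthpts("scene",np.c_[us,vs],d[vs,us]);m=(d[vs,us]>.3)&(Q[:,2]>.1)&(abs(Q[:,0]-.186)<.1)&(abs(Q[:,1]+.597)<.15)
    print(Q[m].min(0),Q[m].max(0),vs[m].max())
d=np.load("pics/s3d.npy")
# horizontal pieces: body bottom edge
for u in (290,298,302):
    vs=np.arange(195,232);Q=depthpts("scene",np.c_[np.full(len(vs),u),vs],d[vs,u]);print(u,[(int(v),*[float(x) for x in q.round(3)]) for v,q in zip(vs,Q)][::3])
a,dt=viewer.grab_frame("top");cv2.imwrite("pics/t3.png",cv2.resize(a[130:270,130:290],None,fx=4,fy=4))
```

```text
[ 0.2133693  -0.67015977  0.29747761] [ 0.2466082  -0.63072423  0.33757569] 70
[ 0.13555885 -0.55258607  0.22294038] [ 0.20689594 -0.5028341   0.33855312] 90
290 [(195, 0.602, 0.154, 0.216), (198, 0.597, 0.154, 0.203), (201, 0.606, 0.156, 0.202), (204, 0.619, 0.158, 0.204), (207, 0.628, 0.16, 0.202), (210, 0.639, 0.162, 0.202), (213, 0.627, 0.161, 0.183), (216, 0.638, 0.164, 0.184), (219, 0.649, 0.166, 0.185), (222, 0.648, 0.166, 0.174), (225, 0.649, 0.167, 0.166), (228, 0.486, 0.148, 0.002), (231, 0.5, 0.15, 0.003)]
298 [(195, 0.324, 0.143, 0.001), (198, 0.337, 0.146, -0.0), (201, 0.604, 0.175, 0.204), (204, 0.613, 0.176, 0.203), (207, 0.626, 0.178, 0.204), (210, 0.636, 0.18, 0.205), (213, 0.643, 0.182, 0.201), (216, 0.648, 0.183, 0.197), (219, 0.441, 0.164, 0.003), (222, 0.643, 0.184, 0.174), (225, 0.471, 0.169, 0.005), (228, 0.482, 0.171, 0.004), (231, 0.494, 0.173, 0.003)]
302 [(195, 0.321, 0.156, 0.002), (198, 0.588, 0.182, 0.203), (201, 0.599, 0.183, 0.203), (204, 0.61, 0.185, 0.202), (207, 0.621, 0.187, 0.202), (210, 0.632, 0.189, 0.203), (213, 0.642, 0.191, 0.203), (216, 0.649, 0.192, 0.2), (219, 0.647, 0.193, 0.19), (222, 0.651, 0.194, 0.184), (225, 0.642, 0.194, 0.166), (228, 0.478, 0.182, 0.003), (231, 0.49, 0.184, 0.003)]
```

View pics/t3.png

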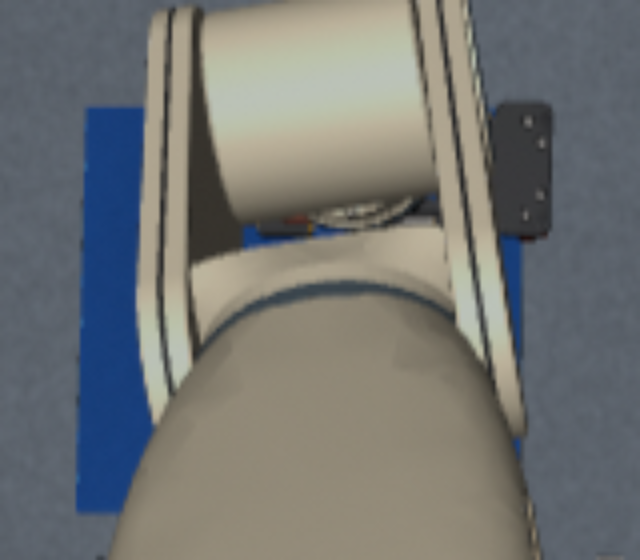

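Emit:
servo_tool(
  plan=[
    {"tx":0,"ty":0,"tz":-0.01,"ax":0,"ay":0,"az":0},
    {"tx":0,"ty":0,"tz":-0.02,"ax":0,"ay":0,"az":0},
    {"tx":0,"ty":0,"tz":-0.03,"ax":0,"ay":0,"az":0},
    {"tx":0,"ty":0,"tz":-0.03,"ax":0,"ay":0,"az":0},
    {"tx":0,"ty":0,"tz":-0.03,"ax":0,"ay":0,"az":0},
  ],
)

```text
t: 3.4
position: [0.6108, 0.1141, 0.0403]
tcp_rot: [-0.502, -0.497, 0.504, -0.496]
ft_force: [0.9, -0.2, 0.2]
width: 0.0599
```

```bash
cat >> h.py <<'E'
def tips(name):
    s=bot.observe();a,d=viewer.grab_frame("scene"); cv2.imwrite(f"pics/{name}.png",a); np.save(f"pics/{name}d.npy",d)
    p=s["position"]
    vs,us=np.mgrid[0:384,0:512];us=us.ravel();vs=vs.ravel()
    Q=depthpts("scene",np.c_[us,vs],d[vs,us]); hsv=cv2.cvtColor(a,cv2.COLOR_BGR2HSV)[vs,us]
    m=(d[vs,us]>.3)&(abs(Q[:,0]-p[0])<.03)&(abs(Q[:,1]-p[1])<.07)&(Q[:,2]<p[2]+.05)&(Q[:,2]>.008)&(hsv[:,2]<110)
    return s,Q[m],np.c_[us,vs][m],a,d
E
python3 - <<'E'
from h import *
d=np.load("pics/scene0d.npy")
for u,v in [(150,160),(205,165),(180,148),(165,170)]: print("bin",depthpts("scene",[[u,v]],[d[v,u]]).round(4))
s,Q,uv,a,d=tips("s4");print(s["position"],s["ft_force"],Q[:,2].min() if len(Q) else None)
cv2.imwrite("pics/s4c.png",cv2.resize(a[190:270,240:320],None,fx=7,fy=7,interpolation=cv2.INTER_NEAREST))
o=np.argsort(Q[:,2])[:8];print(np.c_[Q[o].round(4),uv[o]])
E
```

```text
bin [[ 0.5223 -0.2557  0.1894]]
bin [[ 0.5028 -0.0995  0.1895]]
bin [[ 0.4413 -0.2014  0.1904]]
bin [[ 0.5614 -0.1901  0.1942]]
[0.610788   0.11410426 0.04027377] [ 0.93153359 -0.22330246  0.20989297] 0.008405624728022532
[[6.251e-01 1.225e-01 8.400e-03 2.710e+02 2.590e+02]
 [6.060e-01 1.263e-01 9.000e-03 2.740e+02 2.540e+02]
 [6.252e-01 1.252e-01 9.300e-03 2.720e+02 2.590e+02]
 [6.047e-01 1.259e-01 1.140e-02 2.740e+02 2.530e+02]
 [6.162e-01 1.258e-01 1.170e-02 2.730e+02 2.560e+02]
 [6.303e-01 1.154e-01 1.180e-02 2.680e+02 2.590e+02]
 [5.941e-01 1.262e-01 1.240e-02 2.750e+02 2.500e+02]
 [6.255e-01 1.251e-01 1.350e-02 2.720e+02 2.580e+02]]
```

View pics/s4c.png

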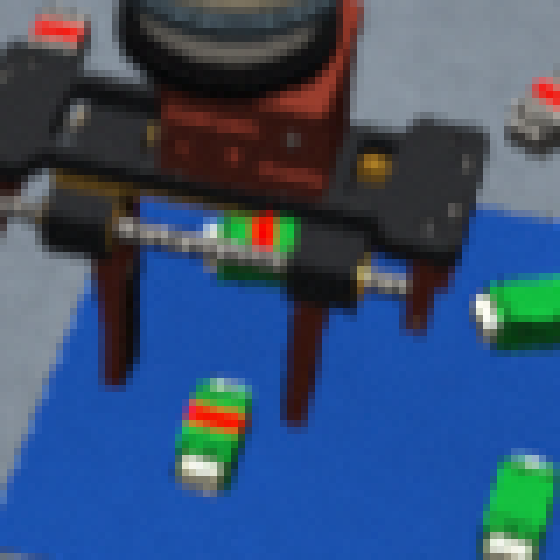

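Run:
```python
from h import *
d=np.load("pics/s4d.npy")
for u,v in [(282,249),(282,248),(281,248),(282,240),(256,244),(256,243),(256,235)]: print(u,v,depthpts("scene",[[u,v]],[d[v,u]]).round(4))
s=bot.observe();print(s["position"],s["joint_vel"].round(3),s["qpos"].round(4))
```

```text
282 249 [[0.623  0.1494 0.0528]]
282 248 [[0.6252 0.1495 0.0588]]
281 248 [[0.6253 0.1469 0.0582]]
282 240 [[0.6244 0.1476 0.0867]]
256 244 [[0.6242 0.0801 0.0526]]
256 243 [[0.6252 0.0803 0.0574]]
256 235 [[0.6236 0.0794 0.0849]]
[0.61136349 0.11421335 0.04096913] [-0.001 -0.014 -0.009 -0.     0.002  0.001] [0.1655 0.6527 1.723  0.     0.7672 1.7487]
```

The picture shows the fingertips at about z = 0.051, while the reported TCP (0.041, reach 0.022) puts them at 0.019. The fingers are visibly well above the adapter's lower half, so I'll go down in small steps by camera and force.

Emit:
servo_tool(
  plan=[
    {"tx":0,"ty":0.001,"tz":-0.005,"ax":0,"ay":0,"az":0},
    {"tx":0,"ty":0.001,"tz":-0.01,"ax":0,"ay":0,"az":0},
    {"tx":0,"ty":0.001,"tz":-0.015,"ax":0,"ay":0,"az":0},
    {"tx":0,"ty":0.001,"tz":-0.015,"ax":0,"ay":0,"az":0},
  ],
)

```text
t: 3.78
position: [0.6111, 0.1152, 0.0257]
tcp_rot: [-0.503, -0.497, 0.504, -0.497]
ft_force: [0.4, -0.2, -0.2]
width: 0.0598
```

Run:
```python
from h import *
s,Q,uv,a,d=tips("s5");print(s["position"],s["ft_force"])
cv2.imwrite("pics/s5c.png",cv2.resize(a[190:270,240:320],None,fx=7,fy=7,interpolation=cv2.INTER_NEAREST))
for u in (256,282):
  for v in range(240,256):
    q=depthpts("scene",[[u,v]],[d[v,u]])[0]
    if q[0]>.615: print(u,v,q.round(4))
```

```text
[0.61108198 0.11517578 0.02567493] [ 0.43145914 -0.19332849 -0.24098543]
256 240 [0.625  0.0801 0.0683]
256 241 [0.6252 0.0801 0.0648]
256 242 [0.6245 0.08   0.0604]
256 243 [0.6244 0.0801 0.0565]
256 244 [0.6257 0.0804 0.0542]
256 245 [0.6245 0.0802 0.0491]
256 246 [0.6238 0.0801 0.0446]
256 247 [0.6261 0.0807 0.0434]
256 248 [0.6206 0.0794 0.0335]
256 249 [0.6226 0.08   0.032 ]
256 255 [0.6182 0.0792 0.0036]
282 240 [0.6259 0.1478 0.0882]
282 241 [0.6248 0.1479 0.0836]
282 242 [0.6244 0.148  0.0796]
282 243 [0.6264 0.1486 0.0781]
282 244 [0.6243 0.1485 0.0724]
282 245 [0.6271 0.1491 0.0717]
282 246 [0.6225 0.1486 0.0633]
282 247 [0.6231 0.1489 0.0602]
282 248 [0.6264 0.1496 0.0601]
282 249 [0.6268 0.1499 0.0569]
282 250 [0.6252 0.1499 0.0515]
282 251 [0.6242 0.15   0.0467]
282 252 [0.6222 0.1499 0.0409]
282 253 [0.6255 0.1506 0.0407]
282 254 [0.6258 0.1509 0.0373]
282 255 [0.6245 0.1509 0.0321]
```

View pics/s5c.png

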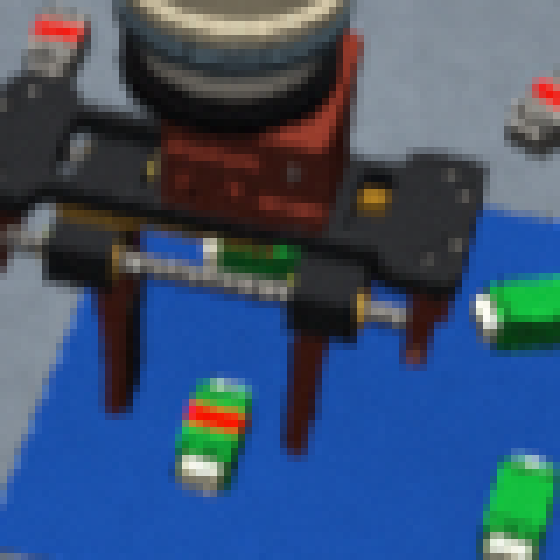

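Emit:
servo_tool(
  plan=[
    {"tx":-0.002,"ty":0,"tz":-0.005,"ax":0,"ay":0,"az":0},
    {"tx":-0.002,"ty":0,"tz":-0.01,"ax":0,"ay":0,"az":0},
    {"tx":-0.002,"ty":0,"tz":-0.015,"ax":0,"ay":0,"az":0},
    {"tx":-0.002,"ty":0,"tz":-0.018,"ax":0,"ay":0,"az":0},
    {"tx":-0.002,"ty":0,"tz":-0.018,"ax":0,"ay":0,"az":0},
  ],
)

```text
t: 4.25
position: [0.6092, 0.1152, 0.0078]
tcp_rot: [-0.503, -0.497, 0.503, -0.497]
ft_force: [-0.5, -0.2, 0.2]
width: 0.0601
```

Run:
```python
from h import *
s,Q,uv,a,d=tips("s6");print(s["position"],s["ft_force"])
cv2.imwrite("pics/s6c.png",cv2.resize(a[190:270,240:320],None,fx=7,fy=7,interpolation=cv2.INTER_NEAREST))
for u in (256,257,282,283):
  for v in range(244,264):
    q=depthpts("scene",[[u,v]],[d[v,u]])[0]
    if q[0]>.613 and q[2]<.04: print(u,v,q.round(4))
```

```text
[0.60918105 0.11516302 0.00782237] [-0.53709427 -0.15303928  0.1566171 ]
256 247 [0.6205 0.0793 0.0373]
256 248 [0.6235 0.0801 0.0368]
256 249 [0.6228 0.08   0.0321]
256 250 [0.6218 0.0798 0.0272]
256 251 [0.6218 0.0799 0.0234]
256 252 [0.6233 0.0803 0.0211]
256 253 [0.622  0.0801 0.0158]
256 254 [0.6137 0.078  0.0025]
256 255 [0.6168 0.0789 0.002 ]
256 256 [0.6226 0.0804 0.0046]
256 257 [0.624  0.0808 0.0022]
256 258 [0.6263 0.0814 0.0009]
256 259 [0.6306 0.0826 0.0019]
256 260 [0.6364 0.0841 0.0047]
256 261 [0.6404 0.0852 0.0054]
256 262 [0.6434 0.086  0.005 ]
257 247 [0.6194 0.0818 0.0369]
257 248 [0.6224 0.0826 0.0364]
257 249 [0.6223 0.0826 0.0324]
257 250 [0.6206 0.0823 0.0267]
257 251 [0.6216 0.0826 0.0239]
257 252 [0.6232 0.0831 0.0219]
257 253 [0.6208 0.0825 0.0153]
257 254 [0.6135 0.0808 0.0031]
257 255 [0.6174 0.0818 0.0035]
257 256 [0.6184 0.0821 0.0007]
257 257 [6.214e-01 8.290e-02 1.000e-04]
257 258 [0.629  0.0849 0.0049]
257 259 [0.6342 0.0862 0.0069]
257 260 [0.6338 0.0862 0.0025]
257 261 [0.6398 0.0878 0.0056]
257 262 [0.6403 0.088  0.0022]
257 263 [0.6447 0.0891 0.0035]
282 253 [0.6236 0.1503 0.0386]
282 254 [0.6246 0.1507 0.036 ]
282 255 [0.6239 0.1509 0.0314]
282 256 [0.624  0.1511 0.0278]
282 257 [0.6244 0.1514 0.0244]
282 258 [0.6224 0.1513 0.0183]
282 259 [0.624  0.1518 0.0163]
282 260 [0.6151 0.1508 0.0023]
282 261 [0.6202 0.1517 0.0042]
282 262 [0.6213 0.1521 0.0015]
282 263 [0.6266 0.1531 0.0037]
283 254 [0.6258 0.1535 0.0381]
283 255 [0.6217 0.1532 0.0298]
283 256 [0.6224 0.1535 0.0268]
283 257 [0.6175 0.153  0.0175]
283 260 [0.6148 0.1534 0.0028]
283 261 [0.6171 0.154  0.0015]
283 262 [0.6213 0.1548 0.0024]
283 263 [0.6257 0.1556 0.0035]
```

View pics/s6c.png

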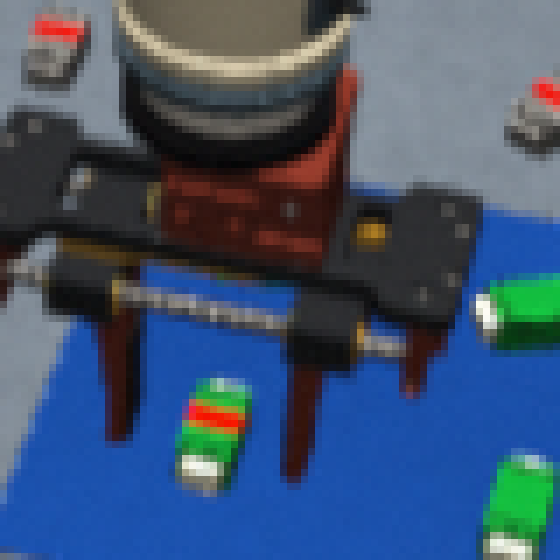

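Emit:
servo_tool(
  plan=[
    {"tx":0,"ty":0.001,"tz":-0.003,"ax":0,"ay":0,"az":0},
    {"tx":0,"ty":0.001,"tz":-0.006,"ax":0,"ay":0,"az":0},
    {"tx":0,"ty":0.001,"tz":-0.008,"ax":0,"ay":0,"az":0},
    {"tx":0,"ty":0.001,"tz":-0.008,"ax":0,"ay":0,"az":0},
  ],
)

```text
t: 4.63
position: [0.6095, 0.1162, 0.0003]
tcp_rot: [-0.503, -0.497, 0.503, -0.497]
ft_force: [0.1, -0.2, 0.2]
width: 0.0605
```

Emit:
servo_tool(
  plan=[
    {"tx":0,"ty":0,"tz":0,"ax":0,"ay":0,"az":0},
    {"tx":0,"ty":0,"tz":0,"ax":0,"ay":0,"az":0},
    {"tx":0,"ty":0,"tz":0,"ax":0,"ay":0,"az":0},
    {"tx":0,"ty":0,"tz":0,"ax":0,"ay":0,"az":0},
    {"tx":0,"ty":0,"tz":0,"ax":0,"ay":0,"az":0},
  ],
  jaw=0.01,
)

```text
t: 5.05
position: [0.6099, 0.1163, 0.0009]
tcp_rot: [0.503, 0.497, -0.503, 0.497]
ft_force: [-0.5, 0.4, -0.3]
width: 0.0298
```

Run:
```python
from h import *
s,Q,uv,a,d=tips("s7");print(s["position"],s["ft_force"],s["width"])
cv2.imwrite("pics/s7c.png",cv2.resize(a[190:270,240:320],None,fx=7,fy=7,interpolation=cv2.INTER_NEAREST))
```

```text
[0.60988144 0.11630363 0.00090962] [-0.47432706  0.43833876 -0.29364161] 0.02977328213044632
```

View pics/s7c.png

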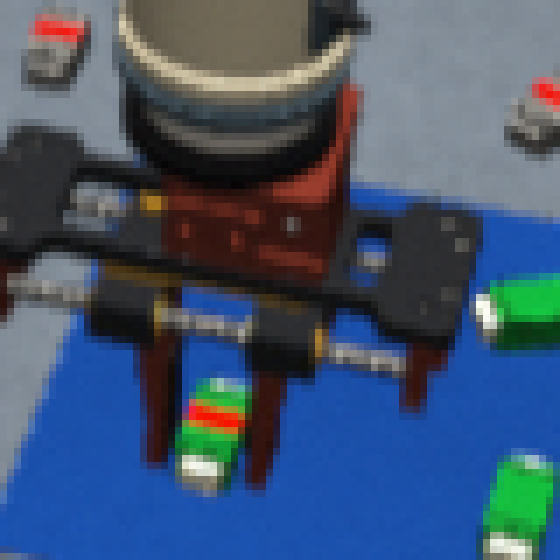

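Still closing (opening 0.030). The fingers straddle the striped adapter at crop (213,430).

Emit:
servo_tool(
  plan=[
    {"tx":0,"ty":0,"tz":0,"ax":0,"ay":0,"az":0},
    {"tx":0,"ty":0,"tz":0,"ax":0,"ay":0,"az":0},
    {"tx":0,"ty":0,"tz":0,"ax":0,"ay":0,"az":0},
    {"tx":0,"ty":0,"tz":0,"ax":0,"ay":0,"az":0},
  ],
)

```text
t: 5.43
position: [0.6099, 0.1162, 0.0009]
tcp_rot: [0.503, 0.497, -0.503, 0.497]
ft_force: [-0.6, -0.1, 0.9]
width: 0.022
```

Emit:
servo_tool(
  plan=[
    {"tx":0,"ty":0,"tz":0.01,"ax":0,"ay":0,"az":0},
    {"tx":0,"ty":0,"tz":0.03,"ax":0,"ay":0,"az":0},
    {"tx":0,"ty":0,"tz":0.06,"ax":0,"ay":0,"az":0},
    {"tx":0,"ty":0,"tz":0.08,"ax":0,"ay":0,"az":0},
    {"tx":0,"ty":0,"tz":0.08,"ax":0,"ay":0,"az":0},
  ],
)

```text
t: 5.85
position: [0.6128, 0.1168, 0.0857]
tcp_rot: [0.505, 0.495, -0.501, 0.498]
ft_force: [1.0, 0.6, -0.0]
width: 0.022
```

Run:
```python
from h import *
s,Q,uv,a,d=tips("s8");print(s["position"],s["ft_force"],s["width"])
cv2.imwrite("pics/s8c.png",cv2.resize(a[150:270,220:340],None,fx=5,fy=5,interpolation=cv2.INTER_NEAREST))
```

```text
[0.61282332 0.11681963 0.08574709] [ 0.98396699  0.62467502 -0.03654186] 0.021988201424322455
```

View pics/s8c.png

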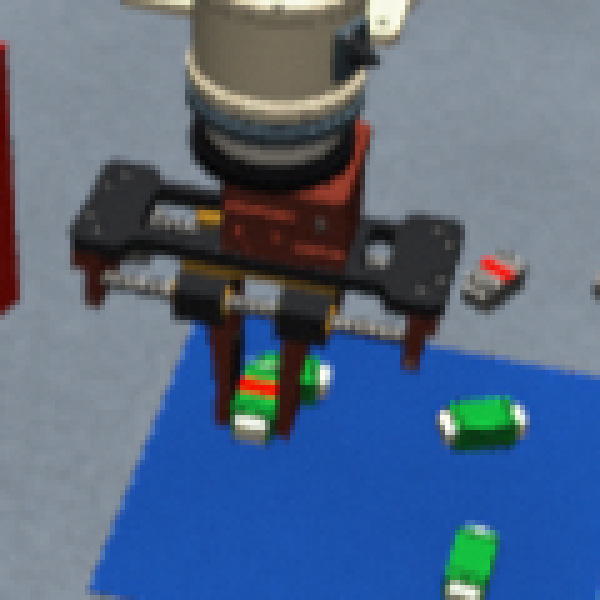

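Adapter A is held between the fingers, crop (258,395), opening 22 mm. Now up and over to the bin.

Emit:
servo_tool(
  plan=[
    {"tx":0,"ty":0,"tz":0.035,"ax":0,"ay":0,"az":0},
    {"tx":0,"ty":0,"tz":0.07,"ax":0,"ay":0,"az":0},
    {"tx":0,"ty":-0.01,"tz":0.105,"ax":0,"ay":0,"az":0},
    {"tx":-0.01,"ty":-0.03,"tz":0.135,"ax":0,"ay":0,"az":0},
    {"tx":-0.02,"ty":-0.06,"tz":0.16,"ax":0,"ay":0,"az":-2},
  ],
)

```text
t: 6.32
position: [0.5898, 0.0572, 0.242]
tcp_rot: [0.511, 0.489, -0.511, 0.489]
ft_force: [0.7, -1.2, -0.3]
width: 0.0217
```

Emit:
servo_tool(
  plan=[
    {"tx":-0.012,"ty":-0.033,"tz":0.005,"ax":0,"ay":0,"az":-4},
    {"tx":-0.024,"ty":-0.066,"tz":0.01,"ax":0,"ay":0,"az":-8},
    {"tx":-0.036,"ty":-0.099,"tz":0.01,"ax":0,"ay":0,"az":-12},
    {"tx":-0.048,"ty":-0.132,"tz":0.01,"ax":0,"ay":0,"az":-17},
    {"tx":-0.06,"ty":-0.165,"tz":0.01,"ax":0,"ay":0,"az":-21.3},
  ],
)

```text
t: 6.73
position: [0.5284, -0.1099, 0.2499]
tcp_rot: [-0.593, -0.384, 0.594, -0.383]
ft_force: [0.1, 0.4, -0.6]
width: 0.0217
```

Emit:
servo_tool(
  plan=[
    {"tx":-0.012,"ty":-0.033,"tz":0,"ax":0,"ay":0,"az":0},
    {"tx":-0.024,"ty":-0.062,"tz":0,"ax":0,"ay":0,"az":0},
    {"tx":-0.033,"ty":-0.083,"tz":0,"ax":0,"ay":0,"az":0},
    {"tx":-0.033,"ty":-0.083,"tz":0,"ax":0,"ay":0,"az":0},
    {"tx":-0.033,"ty":-0.083,"tz":0,"ax":0,"ay":0,"az":0},
  ],
)

```text
t: 7.15
position: [0.4959, -0.1923, 0.2498]
tcp_rot: [-0.593, -0.385, 0.594, -0.384]
ft_force: [0.3, 0.5, 0.3]
width: 0.0218
```

Run:
```python
from h import *
s,Q,uv,a,d=tips("s9");print(s["position"],s["ft_force"],s["width"])
r=R.from_quat(s["tcp_rot"]).as_matrix();print(r.round(3),np.degrees(np.arctan2(r[1,2],r[0,2])))
u,v=proj("scene",s["position"])[0].astype(int);print(u,v)
cv2.imwrite("pics/s9c.png",cv2.resize(a[60:250,90:280],None,fx=3.1,fy=3.1,interpolation=cv2.INTER_NEAREST))
```

```text
[ 0.49590517 -0.19234038  0.2498441 ] [0.32839804 0.49877248 0.32868944] 0.021825371103129695
[[-0.001  0.912 -0.409]
 [ 0.001 -0.409 -0.912]
 [-1.    -0.002 -0.   ]] -114.15725895576574
172 139
```

View pics/s9c.png

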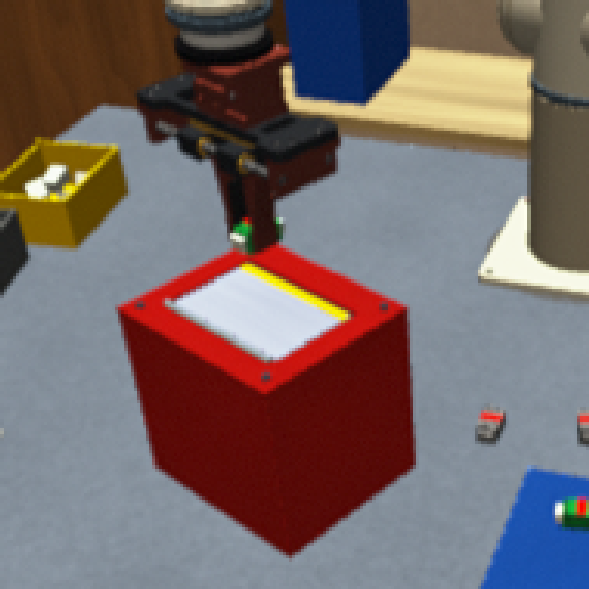

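```bash
cat >> h.py <<'E'
def held(a,d,box):
    hsv=cv2.cvtColor(a,cv2.COLOR_BGR2HSV);u0,v0,u1,v1=box
    vs,us=np.mgrid[v0:v1,u0:u1];us=us.ravel();vs=vs.ravel();h=hsv[vs,us]
    Q=depthpts("scene",np.c_[us,vs],d[vs,us])
    g=(h[:,0]>45)&(h[:,0]<75)&(h[:,1]>120)&(h[:,2]>60)
    w=(h[:,1]<50)&(h[:,2]>140)
    return Q[g],Q[w],np.c_[us,vs][g]
def tobin(P,c=(.497,-.192),yaw=-23.9):
    t=np.radians(yaw);D=np.atleast_2d(P)[:,:2]-c
    return np.c_[D@[np.cos(t),np.sin(t)],D@[-np.sin(t),np.cos(t)],np.atleast_2d(P)[:,2]]
E
python3 - <<'E'
from h import *
a=cv2.imread("pics/s9.png");d=np.load("pics/s9d.npy")
g,w,uv=held(a,d,(155,125,190,145));print(tobin(g).round(4));print(tobin(w).round(4))
for v in range(108,142): 
  u=173; print(v,a[v,u],tobin(depthpts("scene",[[u,v]],[d[v,u]])).round(4)) if v%3==0 or v>134 else 0
E
```

```text
[[ 0.0038 -0.0115  0.2743]
 [-0.0177  0.0118  0.2735]
 [ 0.0087 -0.0099  0.2738]
 [ 0.0046 -0.0111  0.2717]
 [ 0.0023 -0.0098  0.2712]
 [ 0.0024 -0.0053  0.2729]
 [-0.0178  0.0111  0.2702]
 [ 0.0085 -0.0153  0.2689]
 [ 0.0117 -0.0065  0.2733]
 [ 0.0096 -0.0049  0.273 ]
 [ 0.0066 -0.0047  0.2718]
 [ 0.0054 -0.0019  0.2723]
 [ 0.0115  0.0106  0.2793]
 [ 0.014  -0.0039  0.2723]
 [ 0.0121 -0.0022  0.2721]
 [ 0.0114  0.0012  0.273 ]
 [ 0.0082  0.0012  0.2717]
 [ 0.0134  0.0126  0.2779]
 [ 0.0135  0.0035  0.2717]
 [ 0.0118  0.0055  0.2717]
 [ 0.0101  0.0075  0.2717]
 [ 0.0118  0.0091  0.27  ]
 [ 0.0123  0.0091  0.2673]
 [ 0.0133  0.0098  0.2649]
 [ 0.0138  0.0099  0.2622]
 [ 0.0122  0.007   0.2574]]
[[-3.029e-01 -5.087e-01  3.000e-04]
 [-3.108e-01 -5.130e-01 -4.300e-03]
 [-3.108e-01 -5.056e-01 -1.800e-03]
 [-3.125e-01 -5.007e-01 -8.000e-04]
 [-3.134e-01 -4.948e-01  9.000e-04]
 [-3.193e-01 -4.959e-01 -1.900e-03]
 [-3.694e-01 -4.297e-01  5.000e-04]
 [-3.742e-01 -4.290e-01 -1.200e-03]
 [-3.769e-01 -4.255e-01 -1.100e-03]
 [-3.795e-01 -4.221e-01 -1.000e-03]
 [-3.819e-01 -4.182e-01 -6.000e-04]
 
[... 10490 characters left out ...]
.820e-01  7.000e-04]
 [-2.020e-01 -3.839e-01 -7.000e-04]]
108 [16 16 14] [[0.034  0.0664 0.3748]]
111 [14 12 13] [[0.0121 0.0365 0.3499]]
114 [90 93 94] [[0.0288 0.0564 0.3544]]
117 [15 20 42] [[0.0128 0.034  0.3332]]
120 [13 14 37] [[0.0071 0.025  0.3198]]
123 [14 18 38] [[0.0089 0.0257 0.3123]]
126 [13 17 38] [[0.0079 0.0226 0.3023]]
129 [14 17 39] [[0.0075 0.0204 0.2928]]
132 [13 16 39] [[0.0093 0.021  0.2851]]
135 [15 17 42] [[0.0082 0.0177 0.2746]]
136 [14 17 43] [[0.01   0.0195 0.2731]]
137 [12 18 45] [[0.0112 0.0205 0.271 ]]
138 [13 17 44] [[0.0104 0.0188 0.267 ]]
139 [15 18 41] [[0.0112 0.0192 0.2645]]
140 [14 18 58] [[0.0125 0.0203 0.2625]]
141 [ 14  19 148] [[0.0118 0.0188 0.2586]]
```

The held adapter is centred over the flap. In the bin frame it spans x −27 to +20 mm, y is about 0, and its bottom is at z ≈ 0.252. Now I'll push down.

Emit:
servo_tool(
  plan=[
    {"tx":0.001,"ty":0,"tz":-0.02,"ax":0,"ay":0,"az":0},
    {"tx":0.001,"ty":0,"tz":-0.04,"ax":0,"ay":0,"az":0},
    {"tx":0.001,"ty":0,"tz":-0.055,"ax":0,"ay":0,"az":0},
    {"tx":0.001,"ty":0,"tz":-0.065,"ax":0,"ay":0,"az":0},
    {"tx":0.001,"ty":0,"tz":-0.075,"ax":0,"ay":0,"az":0},
  ],
)

```text
t: 7.62
position: [0.4987, -0.1907, 0.1753]
tcp_rot: [0.593, 0.385, -0.592, 0.386]
ft_force: [2.9, 0.5, 7.6]
width: 0.0217
```

Emit:
servo_tool(
  plan=[
    {"tx":0,"ty":0,"tz":-0.01,"ax":0,"ay":0,"az":0},
    {"tx":0,"ty":0,"tz":-0.02,"ax":0,"ay":0,"az":0},
    {"tx":0,"ty":0,"tz":-0.025,"ax":0,"ay":0,"az":0},
    {"tx":0,"ty":0,"tz":-0.025,"ax":0,"ay":0,"az":0},
  ],
)

```text
t: 7.95
position: [0.4977, -0.1908, 0.1503]
tcp_rot: [-0.593, -0.386, 0.593, -0.385]
ft_force: [-4.3, 2.0, 5.3]
width: 0.022
```

Run:
```python
from h import *
s,Q,uv,a,d=tips("s10");print(s["position"],s["ft_force"],s["torque"],s["width"])
cv2.imwrite("pics/s10c.png",cv2.resize(a[90:250,110:270],None,fx=3.7,fy=3.7,interpolation=cv2.INTER_NEAREST))
```

```text
[ 0.49768038 -0.19076514  0.15034954] [-4.34823953  1.98816612  5.32165221] [0.376279   0.58798238 0.00841686] 0.022045585038731996
```

View pics/s10c.png

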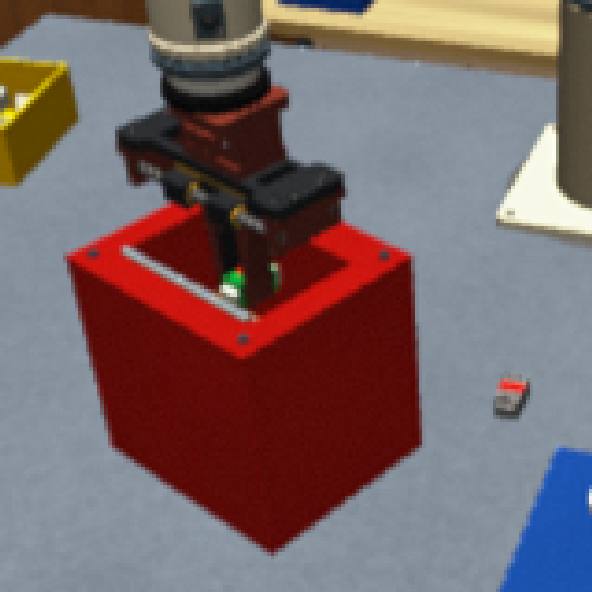

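Emit:
servo_tool(
  plan=[
    {"tx":0,"ty":0,"tz":-0.008,"ax":0,"ay":0,"az":0},
    {"tx":0,"ty":0,"tz":-0.016,"ax":0,"ay":0,"az":0},
    {"tx":0,"ty":0,"tz":-0.023,"ax":0,"ay":0,"az":0},
    {"tx":0,"ty":0,"tz":-0.025,"ax":0,"ay":0,"az":0},
    {"tx":0,"ty":0,"tz":-0.025,"ax":0,"ay":0,"az":0},
  ],
)

```text
t: 8.42
position: [0.497, -0.1906, 0.1253]
tcp_rot: [-0.592, -0.386, 0.593, -0.384]
ft_force: [-4.1, 3.3, 2.8]
width: 0.0219
```

Run:
```python
from h import *
s,Q,uv,a,d=tips("s11");print(s["position"],s["ft_force"],s["torque"],s["width"])
cv2.imwrite("pics/s11c.png",cv2.resize(a[120:220,120:220],None,fx=5.8,fy=5.8,interpolation=cv2.INTER_NEAREST))
```

```text
[ 0.497033   -0.19064515  0.12527501] [-4.07788282  3.33425417  2.76220041] [0.5423331  0.73297608 0.01102764] 0.021862669196726987
```

View pics/s11c.png

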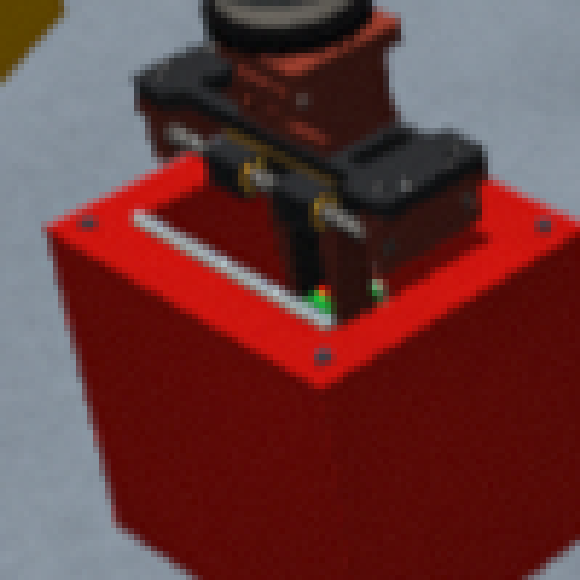

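Emit:
servo_tool(
  plan=[
    {"tx":0,"ty":0,"tz":0,"ax":0,"ay":0,"az":0},
    {"tx":0,"ty":0,"tz":0,"ax":0,"ay":0,"az":0},
    {"tx":0,"ty":0,"tz":0,"ax":0,"ay":0,"az":0},
    {"tx":0,"ty":0,"tz":0,"ax":0,"ay":0,"az":0},
    {"tx":0,"ty":0,"tz":0,"ax":0,"ay":0,"az":0},
  ],
  jaw=0.07,
)

```text
t: 8.88
position: [0.4978, -0.1918, 0.1259]
tcp_rot: [-0.593, -0.385, 0.593, -0.385]
ft_force: [-4.2, 1.3, 2.8]
width: 0.0515
```

Emit:
servo_tool(
  plan=[
    {"tx":0,"ty":0,"tz":0,"ax":0,"ay":0,"az":0},
    {"tx":0,"ty":0,"tz":0,"ax":0,"ay":0,"az":0},
    {"tx":0,"ty":0,"tz":0,"ax":0,"ay":0,"az":0},
    {"tx":0,"ty":0,"tz":0,"ax":0,"ay":0,"az":0},
    {"tx":0,"ty":0,"tz":0,"ax":0,"ay":0,"az":0},
  ],
)

```text
t: 9.3
position: [0.4978, -0.1918, 0.1258]
tcp_rot: [0.593, 0.385, -0.593, 0.385]
ft_force: [-4.5, 0.7, 2.5]
width: 0.07
```

Run:
```python
from h import *
s,Q,uv,a,d=tips("s12");print(s["position"],s["ft_force"],s["torque"],s["width"])
cv2.imwrite("pics/s12c.png",cv2.resize(a[120:220,120:220],None,fx=5.8,fy=5.8,interpolation=cv2.INTER_NEAREST))
```

```text
[ 0.49783124 -0.19181495  0.12583023] [-4.5497821   0.72417099  2.52042532] [0.13809852 0.77835555 0.0247442 ] 0.07002181847863476
```

View pics/s12c.png

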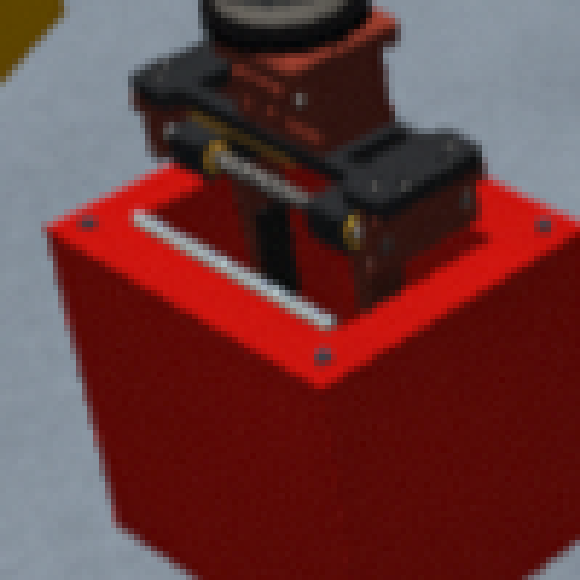

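The adapter no longer shows between the fingers in the slot. I'll lift out, let the flap shut and check.

Emit:
servo_tool(
  plan=[
    {"tx":0,"ty":0,"tz":0.02,"ax":0,"ay":0,"az":0},
    {"tx":0,"ty":0,"tz":0.045,"ax":0,"ay":0,"az":0},
    {"tx":0,"ty":0,"tz":0.07,"ax":0,"ay":0,"az":0},
    {"tx":0,"ty":0,"tz":0.1,"ax":0,"ay":0,"az":0},
    {"tx":0,"ty":0,"tz":0.13,"ax":0,"ay":0,"az":0},
  ],
)

```text
t: 9.77
position: [0.4987, -0.1919, 0.2572]
tcp_rot: [0.594, 0.384, -0.593, 0.386]
ft_force: [0.6, -0.1, -0.7]
width: 0.0704
```

Run:
```python
from h import *
s,Q,uv,a,d=tips("s13");print(s["position"],s["ft_force"],s["width"])
cv2.imwrite("pics/s13c.png",cv2.resize(a[80:260,80:370],None,fx=2.7,fy=2.7,interpolation=cv2.INTER_NEAREST))
```

```text
[ 0.49870563 -0.19191193  0.25717443] [ 0.56533102 -0.06510383 -0.68758813] 0.07043839696030094
```

View pics/s13c.png

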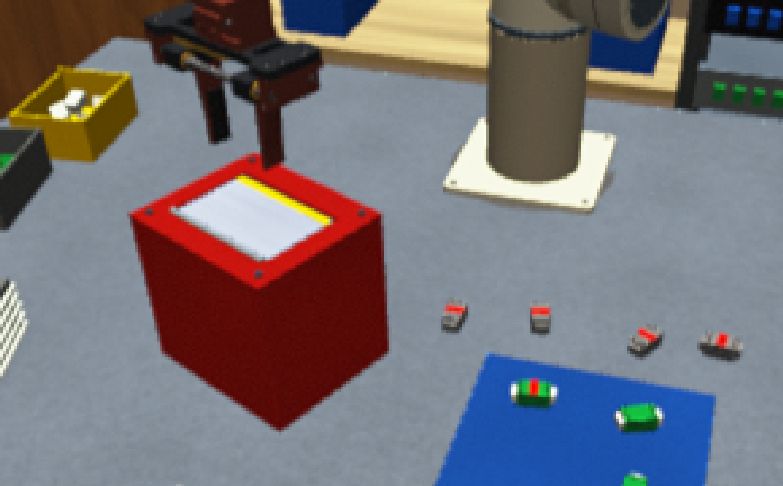

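The flap is shut (crop (250,215)), and reject A is gone from view, inside the bin. Next is reject B at (0.498, 0.112), axis 100°. This needs the jaw at 10°, a +124° turn.

Emit:
servo_tool(
  plan=[
    {"tx":0,"ty":0.015,"tz":0,"ax":0,"ay":0,"az":6.2},
    {"tx":0,"ty":0.035,"tz":0,"ax":0,"ay":0,"az":12.4},
    {"tx":0,"ty":0.055,"tz":0,"ax":0,"ay":0,"az":18.6},
    {"tx":0,"ty":0.075,"tz":0,"ax":0,"ay":0,"az":24.8},
    {"tx":0,"ty":0.095,"tz":0,"ax":0,"ay":0,"az":31},
  ],
  jaw=0.06,
)

```text
t: 10.23
position: [0.499, -0.096, 0.2561]
tcp_rot: [0.468, 0.53, -0.467, 0.532]
ft_force: [-0.4, -0.2, -0.3]
width: 0.0598
```

Emit:
servo_tool(
  plan=[
    {"tx":0,"ty":0.02,"tz":0,"ax":0,"ay":0,"az":6.2},
    {"tx":0,"ty":0.04,"tz":0,"ax":0,"ay":0,"az":12.4},
    {"tx":0,"ty":0.06,"tz":0,"ax":0,"ay":0,"az":18.6},
    {"tx":0,"ty":0.08,"tz":0,"ax":0,"ay":0,"az":24.8},
    {"tx":0,"ty":0.1,"tz":0,"ax":0,"ay":0,"az":31},
  ],
)

```text
t: 10.65
position: [0.499, 0.0044, 0.256]
tcp_rot: [0.309, 0.635, -0.308, 0.637]
ft_force: [0.3, -0.2, -1.0]
width: 0.06
```

Emit:
servo_tool(
  plan=[
    {"tx":0,"ty":0.02,"tz":0,"ax":0,"ay":0,"az":6.2},
    {"tx":0,"ty":0.04,"tz":0,"ax":0,"ay":0,"az":12.4},
    {"tx":0,"ty":0.06,"tz":0,"ax":0,"ay":0,"az":18.6},
    {"tx":0,"ty":0.08,"tz":0,"ax":0,"ay":0,"az":24.8},
    {"tx":0,"ty":0.1,"tz":0,"ax":0,"ay":0,"az":31},
  ],
)

```text
t: 11.07
position: [0.499, 0.1047, 0.256]
tcp_rot: [0.128, 0.695, -0.127, 0.697]
ft_force: [0.4, -0.2, -0.6]
width: 0.0599
```

Emit:
servo_tool(
  plan=[
    {"tx":0,"ty":0.001,"tz":0,"ax":0,"ay":0,"az":6.2},
    {"tx":0,"ty":0.002,"tz":-0.02,"ax":0,"ay":0,"az":12.4},
    {"tx":0,"ty":0.002,"tz":-0.05,"ax":0,"ay":0,"az":18.6},
    {"tx":0,"ty":0.002,"tz":-0.08,"ax":0,"ay":0,"az":24.8},
    {"tx":0,"ty":0.002,"tz":-0.11,"ax":0,"ay":0,"az":31},
  ],
)

```text
t: 11.48
position: [0.4994, 0.1059, 0.1452]
tcp_rot: [-0.063, 0.703, 0.064, 0.706]
ft_force: [0.1, 0.9, 0.1]
width: 0.0599
```

Run:
```python
from h import *
s,Q,uv,a,d=tips("s14");print(s["position"],s["qpos"].round(3),s["width"])
r=R.from_quat(s["tcp_rot"]).as_matrix();print(np.degrees(np.arctan2(r[1,2],r[0,2])))
cv2.imwrite("pics/s14c.png",cv2.resize(a[120:280,220:380],None,fx=3.7,fy=3.7,interpolation=cv2.INTER_NEAREST))
```

```text
[0.49935112 0.10586084 0.14515172] [0.185 0.357 1.937 0.    0.842 0.005] 0.05987091766961707
10.308435228092007
```

View pics/s14c.png

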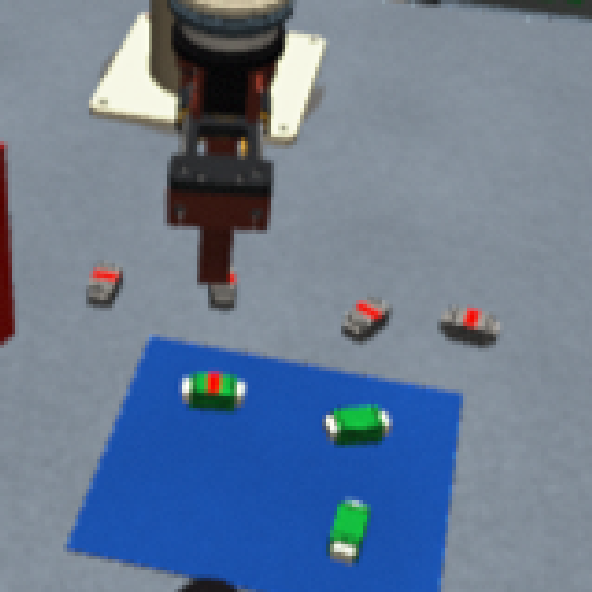

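Emit:
servo_tool(
  plan=[
    {"tx":-0.001,"ty":-0.001,"tz":-0.03,"ax":0,"ay":0,"az":0},
    {"tx":-0.001,"ty":-0.001,"tz":-0.06,"ax":0,"ay":0,"az":0},
    {"tx":-0.001,"ty":-0.001,"tz":-0.085,"ax":0,"ay":0,"az":0},
    {"tx":-0.001,"ty":-0.001,"tz":-0.1,"ax":0,"ay":0,"az":0},
    {"tx":-0.001,"ty":-0.001,"tz":-0.1,"ax":0,"ay":0,"az":0},
  ],
)

```text
t: 11.95
position: [0.496, 0.1042, 0.0437]
tcp_rot: [-0.061, 0.706, 0.061, 0.703]
ft_force: [-0.5, 0.3, -0.5]
width: 0.0603
```

Emit:
servo_tool(
  plan=[
    {"tx":0,"ty":0,"tz":-0.008,"ax":0,"ay":0,"az":0},
    {"tx":0,"ty":0,"tz":-0.016,"ax":0,"ay":0,"az":0},
    {"tx":0,"ty":0,"tz":-0.018,"ax":0,"ay":0,"az":0},
    {"tx":0,"ty":0,"tz":-0.018,"ax":0,"ay":0,"az":0},
  ],
)

```text
t: 12.28
position: [0.4972, 0.1043, 0.028]
tcp_rot: [-0.061, 0.704, 0.061, 0.705]
ft_force: [-0.0, 0.6, 0.3]
width: 0.0601
```

Run:
```python
from h import *
s,Q,uv,a,d=tips("s15");print(s["position"],s["ft_force"],s["width"])
cv2.imwrite("pics/s15c.png",cv2.resize(a[180:260,240:320],None,fx=7,fy=7,interpolation=cv2.INTER_NEAREST))
for u in range(266,290,3):
  vs=np.arange(190,250);q=depthpts("scene",np.c_[np.full(60,u),vs],d[vs,u]);m=(q[:,2]>.022)&(q[:,2]<.1)&(q[:,0]>.51)&(a[vs,u].max(1)<90)
  if m.any(): i=np.nonzero(m)[0][-1];print(u,vs[i],q[i].round(4))
```

```text
[0.49716579 0.10434808 0.02800293] [-0.03810889  0.61313345  0.32121377] 0.06011916561688433
272 228 [0.5374 0.1036 0.0371]
275 228 [0.5389 0.1124 0.0407]
278 229 [0.5378 0.1209 0.0382]
```

View pics/s15c.png

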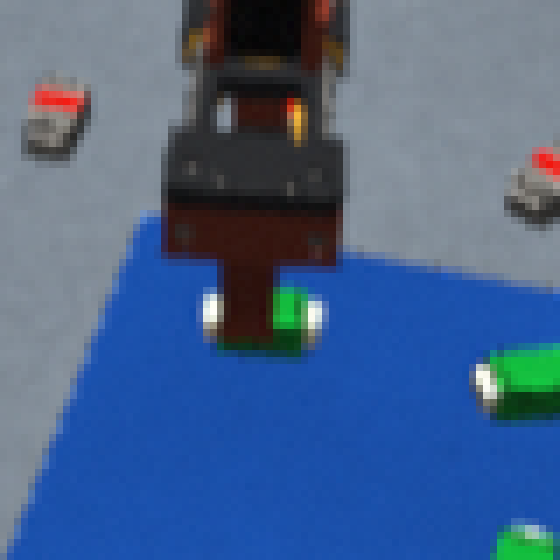

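Emit:
servo_tool(
  plan=[
    {"tx":0,"ty":0,"tz":-0.008,"ax":0,"ay":0,"az":0},
    {"tx":0,"ty":0,"tz":-0.016,"ax":0,"ay":0,"az":0},
    {"tx":0,"ty":0,"tz":-0.022,"ax":0,"ay":0,"az":0},
    {"tx":0,"ty":0,"tz":-0.026,"ax":0,"ay":0,"az":0},
    {"tx":0,"ty":0,"tz":-0.026,"ax":0,"ay":0,"az":0},
  ],
)

```text
t: 12.75
position: [0.496, 0.1041, 0.0006]
tcp_rot: [-0.062, 0.705, 0.062, 0.704]
ft_force: [-0.6, 0.3, 0.7]
width: 0.0602
```

Run:
```python
from h import *
s,Q,uv,a,d=tips("s16");print(s["position"],s["ft_force"],s["width"])
cv2.imwrite("pics/s16c.png",cv2.resize(a[180:260,240:320],None,fx=7,fy=7,interpolation=cv2.INTER_NEAREST))
for u in range(270,280,3):
  vs=np.arange(190,250);q=depthpts("scene",np.c_[np.full(60,u),vs],d[vs,u]);m=(q[:,2]>.008)&(q[:,2]<.1)&(q[:,0]>.51)&(a[vs,u].max(1)<90)
  if m.any(): i=np.nonzero(m)[0][-1];print(u,vs[i],q[i].round(4))
```

```text
[0.49601604 0.10412995 0.0006451 ] [-0.57865485  0.29606728  0.66918009] 0.06018399790393568
270 223 [0.5792 0.1055 0.094 ]
273 234 [0.5363 0.1073 0.0135]
276 234 [0.5359 0.1158 0.0154]
279 230 [0.5106 0.1194 0.0087]
```

View pics/s16c.png

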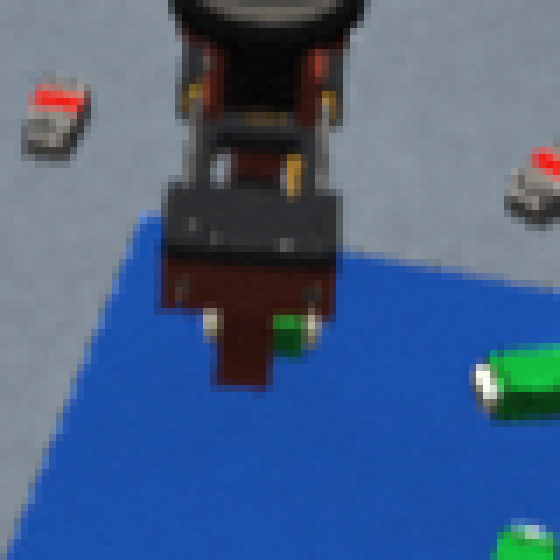

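Emit:
servo_tool(
  plan=[
    {"tx":0,"ty":0,"tz":-0.002,"ax":0,"ay":0,"az":0},
    {"tx":0,"ty":0,"tz":-0.004,"ax":0,"ay":0,"az":0},
    {"tx":0,"ty":0,"tz":-0.004,"ax":0,"ay":0,"az":0},
  ],
)

```text
t: 13.05
position: [0.4969, 0.1043, -0.0024]
tcp_rot: [-0.062, 0.704, 0.062, 0.704]
ft_force: [-0.6, -1.1, 0.3]
width: 0.0604
```

Run:
```python
from h import *
s,Q,uv,a,d=tips("s17");print(s["position"],s["ft_force"],s["width"])
for u in range(271,280):
  vs=np.arange(190,250);q=depthpts("scene",np.c_[np.full(60,u),vs],d[vs,u]);m=(q[:,2]>.006)&(q[:,2]<.08)&(q[:,0]>.51)&(a[vs,u].max(1)<90)
  if m.any(): i=np.nonzero(m)[0][-1];print(u,vs[i],q[i].round(4))
```

```text
[ 0.49685867  0.10428821 -0.00235991] [-0.62421594 -1.09334867  0.34917188] 0.06039147953650743
271 235 [0.5388 0.1021 0.0105]
272 235 [0.5401 0.1053 0.0126]
273 235 [0.5344 0.1071 0.0076]
274 235 [0.5354 0.1102 0.0094]
275 235 [0.5375 0.1134 0.0123]
276 235 [0.5359 0.116  0.0115]
277 235 [0.5349 0.1187 0.0113]
278 234 [0.5345 0.1214 0.0156]
279 229 [0.5103 0.1192 0.0124]
```

Tips are about 8 mm up with no contact force. Closing now.

Emit:
servo_tool(
  plan=[
    {"tx":0,"ty":0,"tz":0,"ax":0,"ay":0,"az":0},
    {"tx":0,"ty":0,"tz":0,"ax":0,"ay":0,"az":0},
    {"tx":0,"ty":0,"tz":0,"ax":0,"ay":0,"az":0},
    {"tx":0,"ty":0,"tz":0,"ax":0,"ay":0,"az":0},
    {"tx":0,"ty":0,"tz":0,"ax":0,"ay":0,"az":0},
  ],
  jaw=0.01,
)

```text
t: 13.52
position: [0.4968, 0.1043, -0.0021]
tcp_rot: [-0.062, 0.704, 0.062, 0.704]
ft_force: [0.3, 0.4, -0.7]
width: 0.03
```

Emit:
servo_tool(
  plan=[
    {"tx":0,"ty":0,"tz":0,"ax":0,"ay":0,"az":0},
    {"tx":0,"ty":0,"tz":0,"ax":0,"ay":0,"az":0},
    {"tx":0,"ty":0,"tz":0,"ax":0,"ay":0,"az":0},
    {"tx":0,"ty":0,"tz":0,"ax":0,"ay":0,"az":0},
  ],
)

```text
t: 13.85
position: [0.4969, 0.1043, -0.0022]
tcp_rot: [-0.062, 0.704, 0.062, 0.704]
ft_force: [-0.2, 0.5, 0.7]
width: 0.0217
```

Emit:
servo_tool(
  plan=[
    {"tx":0,"ty":0,"tz":0.01,"ax":0,"ay":0,"az":0},
    {"tx":0,"ty":0,"tz":0.03,"ax":0,"ay":0,"az":0},
    {"tx":0,"ty":0,"tz":0.06,"ax":0,"ay":0,"az":0},
    {"tx":0,"ty":0,"tz":0.095,"ax":0,"ay":0,"az":0},
    {"tx":0,"ty":0,"tz":0.13,"ax":0,"ay":0,"az":0},
  ],
)

```text
t: 14.27
position: [0.4959, 0.1041, 0.1293]
tcp_rot: [-0.062, 0.705, 0.062, 0.704]
ft_force: [1.2, 0.5, -0.2]
width: 0.0218
```

Run:
```python
from h import *
s,Q,uv,a,d=tips("s18");print(s["position"],s["ft_force"],s["width"])
cv2.imwrite("pics/s18c.png",cv2.resize(a[130:270,210:350],None,fx=4.2,fy=4.2,interpolation=cv2.INTER_NEAREST))
```

```text
[0.49591983 0.10412291 0.12930263] [ 1.1787076   0.50698172 -0.24653517] 0.02183109418784777
```

View pics/s18c.png

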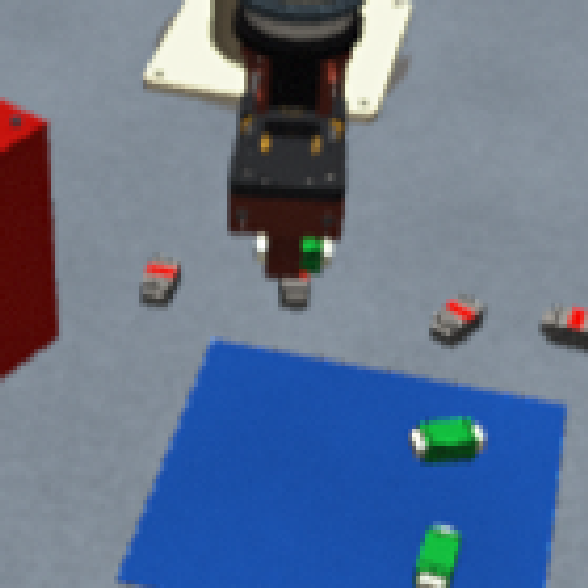

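Adapter B is held, its two ends showing either side of the finger at crop (262,247) and (320,252). The mat now carries only the two plain ones. Over to the bin.

Emit:
servo_tool(
  plan=[
    {"tx":0,"ty":0,"tz":0.035,"ax":0,"ay":0,"az":5},
    {"tx":0,"ty":0,"tz":0.07,"ax":0,"ay":0,"az":10},
    {"tx":0,"ty":-0.01,"tz":0.1,"ax":0,"ay":0,"az":15},
    {"tx":0,"ty":-0.03,"tz":0.12,"ax":0,"ay":0,"az":20},
    {"tx":0,"ty":-0.06,"tz":0.125,"ax":0,"ay":0,"az":25},
  ],
)

```text
t: 14.73
position: [0.4986, 0.045, 0.2573]
tcp_rot: [-0.215, 0.671, 0.214, 0.676]
ft_force: [0.4, 0.1, -0.6]
width: 0.0218
```

Emit:
servo_tool(
  plan=[
    {"tx":0,"ty":-0.035,"tz":0,"ax":0,"ay":0,"az":5},
    {"tx":0,"ty":-0.07,"tz":0,"ax":0,"ay":0,"az":11},
    {"tx":0,"ty":-0.105,"tz":0,"ax":0,"ay":0,"az":17},
    {"tx":0,"ty":-0.14,"tz":0,"ax":0,"ay":0,"az":23},
    {"tx":0,"ty":-0.17,"tz":0,"ax":0,"ay":0,"az":28},
  ],
)

```text
t: 15.15
position: [0.4962, -0.1277, 0.2533]
tcp_rot: [-0.371, 0.602, 0.371, 0.602]
ft_force: [0.2, 0.9, 0.7]
width: 0.022
```

Emit:
servo_tool(
  plan=[
    {"tx":0.001,"ty":-0.03,"tz":0,"ax":0,"ay":0,"az":2.8},
    {"tx":0.001,"ty":-0.055,"tz":0,"ax":0,"ay":0,"az":2.8},
    {"tx":0.001,"ty":-0.066,"tz":0,"ax":0,"ay":0,"az":2.8},
    {"tx":0.001,"ty":-0.066,"tz":0,"ax":0,"ay":0,"az":2.8},
    {"tx":0.001,"ty":-0.066,"tz":0,"ax":0,"ay":0,"az":2.8},
  ],
)

```text
t: 15.57
position: [0.4974, -0.1914, 0.2528]
tcp_rot: [-0.383, 0.594, 0.384, 0.594]
ft_force: [-0.7, 0.8, 0.6]
width: 0.0219
```

Run:
```python
from h import *
s,Q,uv,a,d=tips("s19");print(s["position"],s["ft_force"],s["width"])
r=R.from_quat(s["tcp_rot"]).as_matrix();print(np.degrees(np.arctan2(r[1,2],r[0,2])))
g,w,uv=held(a,d,(155,115,190,150));b=tobin(g);b=b[b[:,2]>.2];print(b.min(0).round(3),b.max(0).round(3));b=tobin(w);b=b[(b[:,2]>.2)&(b[:,2]<.4)];print(b.min(0).round(3),b.max(0).round(3))
cv2.imwrite("pics/s19c.png",cv2.resize(a[60:250,90:280],None,fx=3.1,fy=3.1,interpolation=cv2.INTER_NEAREST))
```

```text
[ 0.49741879 -0.19138448  0.25275961] [-0.69768868  0.76352949  0.63767883] 0.02188905900396759
65.70708523742387
[-0.022 -0.013  0.264] [0.015 0.023 0.288]
[ 0.012 -0.007  0.272] [0.02  0.006 0.277]
```

View pics/s19c.png

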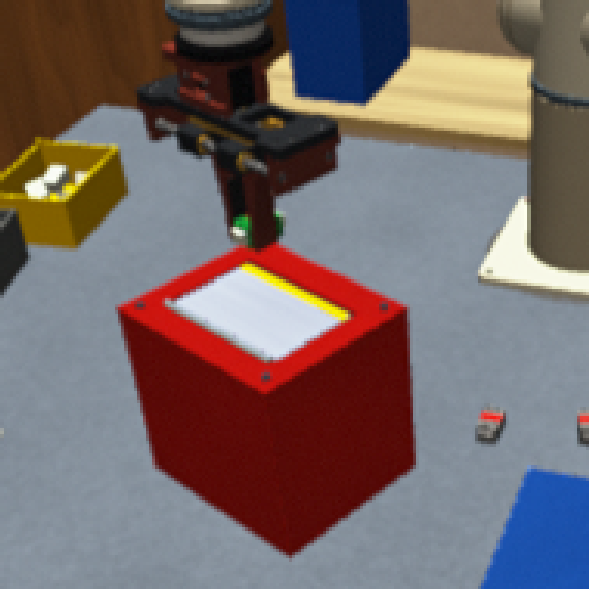

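Same situation as for A: bin-frame x −22 to +20 mm, flap shut. Pushing down.

Emit:
servo_tool(
  plan=[
    {"tx":0,"ty":0,"tz":-0.02,"ax":0,"ay":0,"az":0},
    {"tx":0,"ty":0,"tz":-0.04,"ax":0,"ay":0,"az":0},
    {"tx":0,"ty":0,"tz":-0.055,"ax":0,"ay":0,"az":0},
    {"tx":0,"ty":0,"tz":-0.066,"ax":0,"ay":0,"az":0},
    {"tx":0,"ty":0,"tz":-0.078,"ax":0,"ay":0,"az":0},
  ],
)

```text
t: 16.03
position: [0.4982, -0.1903, 0.1746]
tcp_rot: [-0.385, 0.593, 0.384, 0.594]
ft_force: [1.8, -0.8, 6.4]
width: 0.022
```

Emit:
servo_tool(
  plan=[
    {"tx":0,"ty":0,"tz":-0.01,"ax":0,"ay":0,"az":0},
    {"tx":0,"ty":0,"tz":-0.02,"ax":0,"ay":0,"az":0},
    {"tx":0,"ty":0,"tz":-0.03,"ax":0,"ay":0,"az":0},
    {"tx":0,"ty":0,"tz":-0.038,"ax":0,"ay":0,"az":0},
    {"tx":0,"ty":0,"tz":-0.044,"ax":0,"ay":0,"az":0},
  ],
)

```text
t: 16.45
position: [0.4979, -0.1905, 0.131]
tcp_rot: [-0.384, 0.593, 0.385, 0.593]
ft_force: [-3.7, 2.3, 6.4]
width: 0.0215
```

Emit:
servo_tool(
  plan=[
    {"tx":0,"ty":0,"tz":-0.004,"ax":0,"ay":0,"az":0},
    {"tx":0,"ty":0,"tz":-0.006,"ax":0,"ay":0,"az":0},
    {"tx":0,"ty":0,"tz":-0.006,"ax":0,"ay":0,"az":0},
  ],
)

```text
t: 16.7
position: [0.4971, -0.1902, 0.1247]
tcp_rot: [-0.384, 0.594, 0.385, 0.593]
ft_force: [-3.6, 1.7, 4.1]
width: 0.0218
```

Run:
```python
from h import *
s,Q,uv,a,d=tips("s20");print(s["position"],s["ft_force"],s["width"])
cv2.imwrite("pics/s20c.png",cv2.resize(a[120:220,120:220],None,fx=5.8,fy=5.8,interpolation=cv2.INTER_NEAREST))
```

```text
[ 0.49712802 -0.19020428  0.12470379] [-3.62879709  1.65501722  4.05819733] 0.021795029234357718
```

View pics/s20c.png

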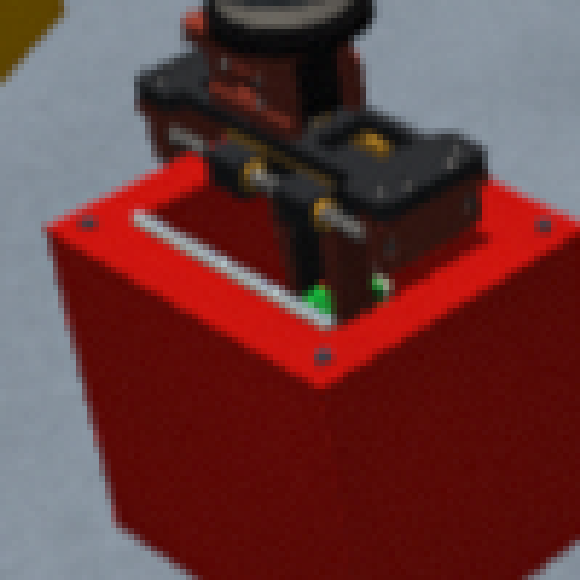

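Emit:
servo_tool(
  plan=[
    {"tx":0,"ty":0,"tz":0,"ax":0,"ay":0,"az":0},
    {"tx":0,"ty":0,"tz":0,"ax":0,"ay":0,"az":0},
    {"tx":0,"ty":0,"tz":0,"ax":0,"ay":0,"az":0},
    {"tx":0,"ty":0,"tz":0,"ax":0,"ay":0,"az":0},
    {"tx":0,"ty":0,"tz":0,"ax":0,"ay":0,"az":0},
  ],
  jaw=0.07,
)

```text
t: 17.17
position: [0.4975, -0.1918, 0.1248]
tcp_rot: [-0.384, 0.594, 0.384, 0.594]
ft_force: [-4.9, -0.3, 2.2]
width: 0.0517
```

Emit:
servo_tool(
  plan=[
    {"tx":0,"ty":0,"tz":0,"ax":0,"ay":0,"az":0},
    {"tx":0,"ty":0,"tz":0,"ax":0,"ay":0,"az":0},
    {"tx":0,"ty":0,"tz":0,"ax":0,"ay":0,"az":0},
    {"tx":0,"ty":0,"tz":0,"ax":0,"ay":0,"az":0},
    {"tx":0,"ty":0,"tz":0,"ax":0,"ay":0,"az":0},
  ],
)

```text
t: 17.58
position: [0.4977, -0.1919, 0.1248]
tcp_rot: [-0.384, 0.594, 0.384, 0.594]
ft_force: [-3.7, -0.3, 2.3]
width: 0.07
```

Run:
```python
from h import *
s,Q,uv,a,d=tips("s21");print(s["position"],s["ft_force"],s["width"])
cv2.imwrite("pics/s21c.png",cv2.resize(a[120:220,120:220],None,fx=5.8,fy=5.8,interpolation=cv2.INTER_NEAREST))
```

```text
[ 0.49766993 -0.19191971  0.12476555] [-3.74667278 -0.32190722  2.298552  ] 0.0699547101526785
```

View pics/s21c.png

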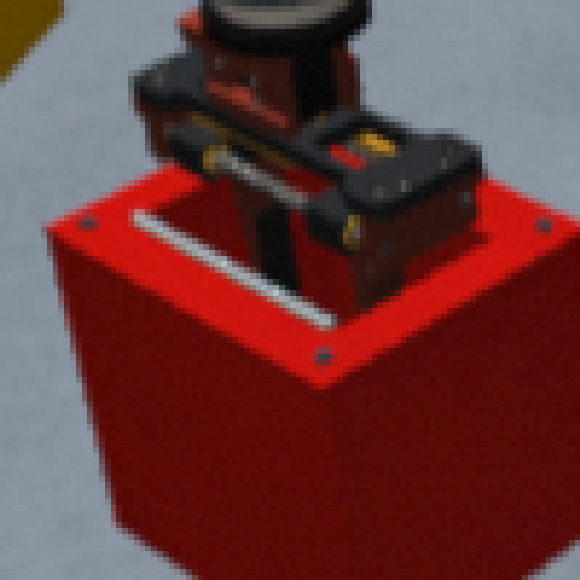

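B has gone too. I'll lift clear of the bin, then move aside so the top camera sees everything.

Emit:
servo_tool(
  plan=[
    {"tx":0,"ty":0,"tz":0.02,"ax":0,"ay":0,"az":0},
    {"tx":0,"ty":0,"tz":0.045,"ax":0,"ay":0,"az":0},
    {"tx":0,"ty":0,"tz":0.07,"ax":0,"ay":0,"az":0},
    {"tx":0,"ty":0,"tz":0.1,"ax":0,"ay":0,"az":0},
    {"tx":0,"ty":0,"tz":0.14,"ax":0,"ay":0,"az":0},
  ],
)

```text
t: 18.05
position: [0.4978, -0.1915, 0.2648]
tcp_rot: [-0.384, 0.594, 0.384, 0.594]
ft_force: [0.2, 0.2, 0.0]
width: 0.0699
```

Emit:
servo_tool(
  plan=[
    {"tx":-0.02,"ty":-0.03,"tz":0.01,"ax":0,"ay":0,"az":0},
    {"tx":-0.04,"ty":-0.06,"tz":0.02,"ax":0,"ay":0,"az":0},
    {"tx":-0.06,"ty":-0.09,"tz":0.02,"ax":0,"ay":0,"az":0},
    {"tx":-0.08,"ty":-0.12,"tz":0.02,"ax":0,"ay":0,"az":0},
    {"tx":-0.1,"ty":-0.15,"tz":0.02,"ax":0,"ay":0,"az":0},
  ],
)

```text
t: 18.47
position: [0.3981, -0.3437, 0.2858]
tcp_rot: [-0.386, 0.593, 0.383, 0.594]
ft_force: [0.8, -0.4, -0.7]
width: 0.0697
```

Emit:
servo_tool(
  plan=[
    {"tx":-0.02,"ty":-0.03,"tz":0,"ax":0,"ay":0,"az":0},
    {"tx":-0.04,"ty":-0.06,"tz":0,"ax":0,"ay":0,"az":0},
    {"tx":-0.06,"ty":-0.09,"tz":0,"ax":0,"ay":0,"az":0},
    {"tx":-0.07,"ty":-0.11,"tz":0,"ax":0,"ay":0,"az":0},
    {"tx":-0.07,"ty":-0.11,"tz":0,"ax":0,"ay":0,"az":0},
  ],
)

```text
t: 18.88
position: [0.3267, -0.4561, 0.2852]
tcp_rot: [-0.384, 0.595, 0.381, 0.594]
ft_force: [-0.6, 0.0, -0.1]
width: 0.0699
```

Run:
```python
from h import *
s=bot.observe();print(s["t"],s["position"],s["ft_force"])
a,d=viewer.grab_frame("top");b,_=viewer.grab_frame("scene")
cv2.imwrite("pics/t22.png",a);cv2.imwrite("pics/s22.png",b)
for o in adapters(a,d,[(178,181),(181,228)]): print(np.round(o[0],4),round(o[1],1))
for u,v in [(350,240),(377,235),(400,250),(360,215),(365,245)]: print(depthpts("top",[[u,v]],[d[v,u]]).round(4))
```

```text
18.8833 [ 0.3267399  -0.45605609  0.28521616] [-0.55407584  0.03557901 -0.1114673 ]
[0.6106 0.2356 0.0227] 177.2
[0.5038 0.2266 0.0234] 113.8
[[ 0.4802 -0.1342  0.1898]]
[[ 0.4903 -0.1863  0.1904]]
[[ 0.4617 -0.2301  0.1905]]
[[ 0.5288 -0.1536  0.1916]]
[[ 0.4707 -0.1637  0.1869]]
```

View pics/t22.png

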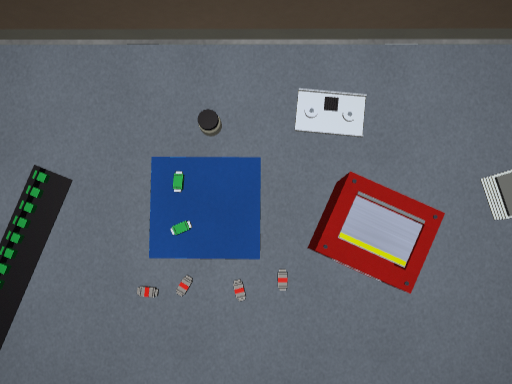

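View pics/s22.png

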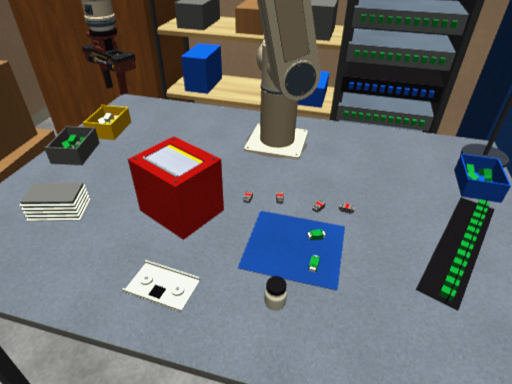

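The final views show the flap shut (depth about 0.19 m all over). The two plain adapters (178,181) and (181,228), the jar (208,121), the cassette (331,115) and the grey parts are all where they were. The arm is clear of everything, so I'll hand in.

```bash
python3 -c "
from rig import sign_off
print(sign_off())"
```

```text
the job is handed in; nothing more can be done
None
```

Both striped green adapters went into the red bin, one at a time. For each one I pushed the flap down with the fingertips and the held adapter, and opened the jaws while the fingers held it open. I then lifted out and let the flap swing shut. The job was handed in at about 19 s.

**Last checks:**
- **Flap:** it is shut. Depth readings across it were 0.187 to 0.192 m, against 0.189 m nominal.
- **Rejects:** neither is visible anywhere on the bench or mat. The cameras can't see inside the bin, so I infer they are in it because both disappeared from the slot when the jaws opened.
- **Good adapters:** they are within about 1 mm and 0.3° of where they started.
- **Other objects:** by eye, the jar, cassette and grey look-alikes have not moved.
- **Forces:** every wrist force reading was under 10 N.

**One disagreement:** the reported TCP height did not match the scene camera. With the given fingertip reach, the fingertips appeared about 28–33 mm higher than reported. I set the grasp heights from the camera and the force readings. Both grasps closed at 22 mm, which is the adapter's width.

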